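# Strip the run-out arbor after the bearing check

### The job

The run-out check is finished: strip the upright arbor, part by part from the top. Set the tested bearing flat in the shallow metal tray, and put the cap and the two spacing collars back upright over the pegs of the three small stands, each on the stand whose round white pad has that part's own diameter, the cap with its bore downward as it comes off.

Things in the scene. Friction and masses are not known exactly. Their poses are not given: they have to be found in the camera images.
- arbor: Upright dark steel arbor, fixed. Origin: centre of its underside on the bench, z up. Base 80 mm wide, 13 high; shoulder 43 wide up to z = 28 mm; post 22 wide up to z = 85. Four parts are stacked loose about the post (1.5 mm play all round), from the bottom: bearing (z 28 to 45 mm), wide_collar (45 to 59), narrow_collar (59 to 77), cap (77 to 99). Nothing is screwed.
- bearing: The tested part: sealed ball bearing, bright steel with a dark rubber seal ring on each face, 62 mm outside diameter, 25 mm bore, 17 mm thick, about 0.23 kg. The lowest and widest part on the arbor. Origin at the centre of its underside, z along its axis. Belongs in the tray.
- wide_collar: Bright steel spacing collar with a dark groove round its middle, 50 mm outside diameter, 25 mm bore, 14 mm high, about 0.16 kg; second from the bottom. Origin at the centre of its underside, z up along its axis. Belongs on wide_stand.
- narrow_collar: Bright steel spacing collar with a dark groove round its middle, 40 mm outside diameter, 25 mm bore, 18 mm high, about 0.11 kg; third from the bottom. Origin at the centre of its underside, z up along its axis. Belongs on narrow_stand.
- cap: Dark steel cap with a finely knurled side, 32 mm in diameter, 22 mm high, about 0.10 kg; closed on top, with a bore 25 mm wide and 12 mm deep in its underside; the end of the post stands 8 mm into it. The top of the stack. Origin at the centre of its underside, z up along its axis. Belongs on cap_stand, bore down.
- wide_stand: Parts stand, fixed: square black foot plate 64 x 64 mm, 8 mm thick, on it a round white nylon pad 50 mm in diameter whose top is at z = 16 mm, and in its centre an upright steel peg 10 mm in diameter with a domed end, 18 mm above the pad (z = 34 mm). Origin at the centre of its underside on the bench, z up.
- narrow_stand: Like wide_stand, but the pad is 40 mm in diameter and the peg stands 22 mm above the pad (z = 38 mm). Pad top at z = 16 mm. Origin at the centre of its underside on the bench, z up.
- cap_stand: Like wide_stand, but the pad is 32 mm in diameter and the peg stands 10 mm above the pad (z = 26 mm). Pad top at z = 16 mm. Origin at the centre of its underside on the bench, z up.
- tray: Shallow square sheet-metal tray with a white paper liner, fixed: 124 x 124 mm outside, 118 x 118 mm inside, rim at z = 12 mm, inner floor at z = 3 mm. Origin at the centre of its underside on the bench, x and y along its sides, z up.
Things that resemble listed ones, but are neither listed nor needed, are in the scene too. What is shaped like the bearing but turquoise is not meant.

How it is judged:
By the outcome, as a careful person would: the job done as asked, in the order asked, and still so for the second after the job is handed in, with the robot touching nothing.
It also fails if it takes over 109 s, if anything falls off the work surface, if the arm or the gripper's body presses on something with over 40 N, if the wrist force passes 120 N, or if a joint passes its speed limit or range.

### The arm

A 6-joint arm with a two-finger parallel gripper is mounted at the origin on the work surface; the furniture and walls round the work are solid. World frame = base frame: x ahead of the robot, y to its left, z up, the work surface at z = 0. Lengths are in m, angles in degrees, forces in N, time in s.
With the tool pointing down it reaches from about 0.425 to 0.95 m from the base axis. Payload 3.5 kg.
Tool frame: the origin (TCP) lies between the finger pads; the fingertips stand r.tip_extent ahead of it and the grasp point (between the pads) lies 3 mm ahead of it (r.tip_extent is the distance from the TCP to the fingertips, in m); z points along the fingers, y is the line along which they close (so a half turn about z gives the same grasp; the last joint's range is limited). The gripper opens to 85 mm and grips with 20 to 120 N. Pads are 22 mm wide; open, the fingers measure 114 mm over their backs; the gripper's body (76 mm by 85 mm) begins 54 mm behind the grasp point. The pads swing forward as they close: fully open they stand 13 mm farther back than shut.
Start: joints at [-85.027, 16.404, 90.338, -0, 73.258, -8.594], TCP at [0.158, -0.656, 0.218] pointing down, gripper open.
Joint ranges: [-158.93, 158.93], [-51.34, 127.21], [12.03, 142.37], [-87.48, 267.48], [13.55, 161.25], [-162.69, 162.69]. Speed limits (degrees/s): [159.86, 159.86, 180, 180, 180, 180].

### API

Orientations are given as a 3x3 rotation matrix whose columns are the frame's x, y, z axes.
In Python, from cell import readout, vision, r gives the robot as it stands.
- The arm moves only by the tool send_rows, never from a script. Its argument "motion" is a list of rows, each an object with "fingers": the opening, from 0 (shut) to 1 (fully open); "translation": the shift along the tool's x, y, z in mm, a list of three; "yaw": the turn about the tool's z in degrees. A call has exactly 5 rows; each row shifts and turns the commanded pose from where the row before left it, along the tool's axes as they then stand; what a row does not reach is not made up. A row lasts 1/12 s, in which the tool goes at most 41.7 mm and 7.16 degrees, less where a joint would pass 70% of its speed; a pose out of reach is approached as far as the arm can. A call is refused whole if a number of a shift passes 41.7 or a number of a turn 7.16, either way. A call with a gripper value outside its range is refused whole. The fingers move at their own pace and stop on an object; "force" is the grip in N (left out, the last holds). Time passes only in rows, so rows that do not move let the fingers close, or fill a call up. It gives the time, the measured TCP pose, the force, the opening and the grip force at its end, in the units of the state.
- readout.sense(): the state, without advancing time (a new reading comes with each control period).
- vision.capture(name): name is "side" or "top"; returns a dict with "img" (384x512x3 uint8, red, green, blue), "z_map" (384x512 float32, m along the optical axis (not along the pixel's ray), 0 where there is no reading), "fx", "fy", "cx", "cy" (pixels), "dist_coeffs" ([k1, k2, p1, p2, k3] as OpenCV has them; the pictures are not rectified), "eye" and "attitude" of the camera in the world. Camera axes: x right, y down, z forward; pixel columns grow to the right and rows downward; lengths in m; the calibration is good to about 2 mm. A picture is of the moment at which its call begins.
- r.job_done(): hands the job in; it is judged then, once.
The state is a dict: "time_s": time; "q": joint angles; "qd": joint speeds; "effort": joint torques, N m; "ee_pos": TCP position; "ee_rot": TCP orientation; "ft_force": force on the tool from outside, world axes, zero at the start; "torque": the same for the moment, N m; "grip_width": opening from 0.0 (shut) to 1.0 (fully open); "grip_force": force on a finger pad.
Only numpy, scipy, OpenCV 4.12 (cv2) and the standard library are available. Lean on these libraries where they do the work, as an engineer would, in place of code of your own. Each camera call takes 0.05 s, during which the arm holds its last target. There are 200 camera calls.

## Working session

There is one attempt and no reset: what is moved stays moved. The work goes in short steps, Python scripts to look and compute and a tool call to move; the robot and the scene stay as the last step left them, time stands still between calls to the robot, and variables do not carry over. Pictures are saved under pics/ and viewed, at most 14 in all, crops included, and the job is handed in when it is done.

Besides the shell and the picture viewer there is one more tool, called after "Emit:" by a JSON object that holds its "op" and its "data", one argument or row to a line. send_rows: Moves the arm, as the interface text tells. Its arguments: {"type":"object","properties":{"motion":{"type":"array","items":{"type":"object","properties":{"fingers":{"type":"number"},"translation":{"type":"array","items":{"type":"number"}},"yaw":{"type":"number"}}}},"force":{"type":"number"}},"required":["motion"]}

```bash
mkdir -p pics; ls; cat > h.py <<'E'
import numpy as np, cv2
from cell import readout, vision, r
def cap(n, f=None):
    c=vision.capture(n)
    if f: cv2.imwrite('pics/'+f, cv2.cvtColor(c['img'],cv2.COLOR_RGB2BGR))
    return c
def K(c): return np.array([[c['fx'],0,c['cx']],[0,c['fy'],c['cy']],[0,0,1.]])
def ray(c,uv):
    p=cv2.undistortPoints(np.array(uv,float).reshape(-1,1,2),K(c),np.array(c['dist_coeffs'],float)).reshape(-1,2)
    return np.c_[p,np.ones(len(p))]@np.array(c['attitude']).T
def plane(c,uv,z):
    d=ray(c,uv); e=np.array(c['eye']); return e+d*((z-e[2])/d[:,2])[:,None]
def cloud(c):
    h,w=c['z_map'].shape; v,u=np.mgrid[:h,:w]
    P=np.array(c['eye'])+ray(c,np.c_[u.ravel(),v.ravel()])*c['z_map'].reshape(-1,1)
    P[c['z_map'].ravel()==0]=np.nan
    return P.reshape(h,w,3)
E
python3 - <<'E'
from h import *
import pickle
for n in('top','side'):
    c=cap(n); pickle.dump(c,open(n+'.pkl','wb'))
    im=cv2.resize(c['img'],(800,600),interpolation=cv2.INTER_CUBIC); cv2.imwrite(f'pics/{n}0.png',im[...,::-1])
    print(n,c['eye'],np.round(c['attitude'],3).tolist(),c['fx'],c['dist_coeffs'])
print(readout.sense(), r.tip_extent)
E
```

```text
pics
top [ 0.4200255  -0.10028137  0.93225635] [[0.009, -0.994, 0.104], [-1.0, -0.01, -0.003], [0.004, -0.104, -0.995]] 348.0160088720606 [-0.05582309  0.          0.          0.          0.        ]
side [ 0.16071813 -1.19215807  0.55812082] [[0.949, -0.132, 0.286], [-0.315, -0.359, 0.879], [-0.013, -0.924, -0.383]] 482.5274736529823 [0.00995551 0.         0.         0.         0.        ]
{'time_s': 0.1, 'q': array([-8.50267677e+01,  1.64500294e+01,  9.04166238e+01, -3.23158571e-04,
        7.32563393e+01, -8.59483473e+00]), 'qd': array([ 0.01594719, -0.14876353, -0.25297499,  0.09474735, -0.06051683,
        0.08779955]), 'effort': array([ 4.03125750e-04, -4.07297266e+01, -2.93699098e+01, -1.24527605e-04,
        3.42433748e-03, -6.32421603e-06]), 'ee_pos': array([ 0.15832206, -0.65552235,  0.21644531]), 'ee_rot': array([[ 9.72091550e-01,  2.34601750e-01, -1.91472091e-04],
       [ 2.34601616e-01, -9.72089250e-01,  2.13807249e-03],
       [ 3.15467586e-04, -2.12332186e-03, -9.99997696e-01]]), 'ft_force': array([ 0.66023568,  0.15968729, -0.37233226]), 'torque': array([-0.00453454,  0.02853067, -0.00953471]), 'grip_force': 0.0, 'grip_width': 0.998128745866889} 0.022
```

View pics/top0.png

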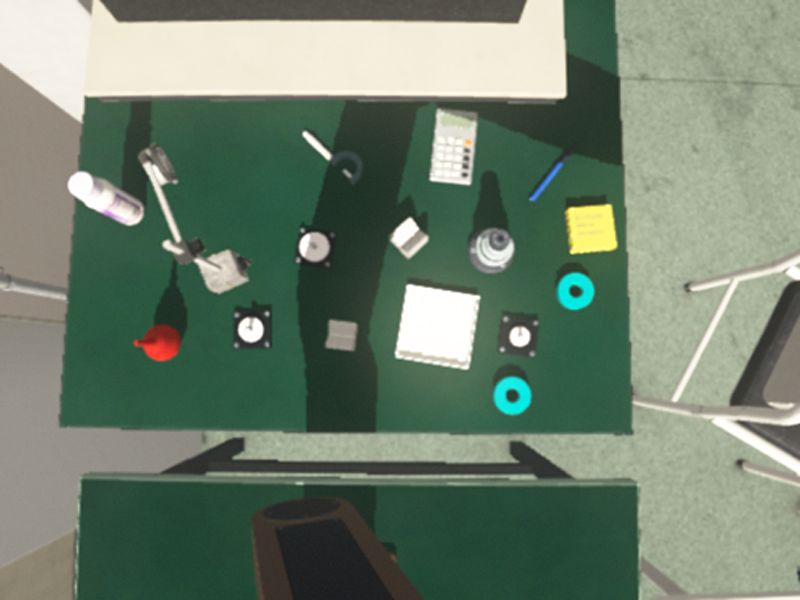

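View pics/side0.png

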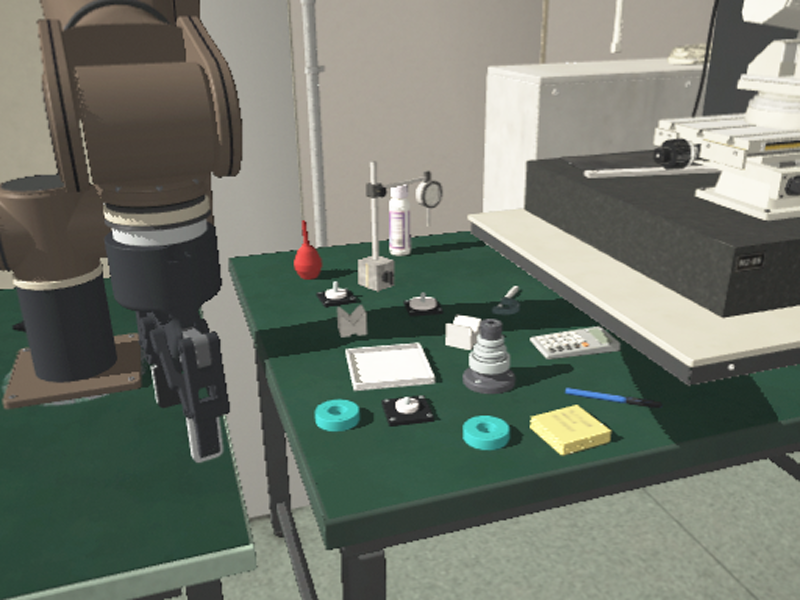

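Top view (800x600): the arbor stack is at (491,247), with the cap the dark disc at about (497,238), and the tray is at (437,326). The stands are at (315,246), (252,328) and (519,335). The turquoise rings at (575,290) and (512,396) are not wanted. I'll measure next.

```bash
python3 - <<'E'
from h import *
import pickle
print([a for a in dir(r) if a[0]!='_'])
s=.64
t=pickle.load(open('top.pkl','rb')); sd=pickle.load(open('side.pkl','rb'))
P=cloud(t); Q=cloud(sd)
for n,(u,v) in dict(A=(315,246),B=(252,328),C=(519,335)).items():
    u*=s;v*=s; w=16
    sub=t['img'][int(v)-w:int(v)+w,int(u)-w:int(u)+w].min(2)
    m=(sub>110).astype(np.uint8)
    nl,L,st,ce=cv2.connectedComponentsWithStats(m); k=1+np.argmax(st[1:,4])
    cs,_=cv2.findContours((L==k).astype(np.uint8),cv2.RETR_EXTERNAL,cv2.CHAIN_APPROX_NONE)
    h=cv2.convexHull(cs[0]).reshape(-1,2)+[int(u)-w,int(v)-w]
    W=plane(t,h,.016)[:,:2]
    (c,rad)=cv2.minEnclosingCircle((W*1000).astype(np.float32))
    X=plane(t,[ce[k]+[int(u)-w,int(v)-w]],.016)[0]
    print(n,'circle',c,'dia',2*rad+2.5,'centroid',X,'area-dia',2*np.sqrt(st[k,4]/np.pi)*.916/348*1000)
    Z=P[int(v)-5:int(v)+5,int(u)-5:int(u)+5,2]; print(np.nanpercentile(Z,[5,50,100]).round(4))
# tray: white
g=t['img'].min(2); u,v=int(437*s),int(326*s)
m=np.zeros_like(g); m[v-35:v+35,u-35:u+35]=(g[v-35:v+35,u-35:u+35]>150)
cs,_=cv2.findContours(m,cv2.RETR_EXTERNAL,cv2.CHAIN_APPROX_NONE); c=max(cs,key=cv2.contourArea)
W=plane(t,c.reshape(-1,2),.012)[:,:2]*1000
print('tray',cv2.minAreaRect(W.astype(np.float32)))
# arbor from depth, both
for nm,c in(('top',P),('side',Q)):
    R=c.reshape(-1,3)
    m=(abs(R[:,0]-.58)<.12)&(abs(R[:,1]+.26)<.12)&(R[:,2]>.02); R=R[m]
    print(nm,len(R))
    for a,b in((.094,.11),(.060,.075),(.062,.092),(.048,.057),(.03,.043)):
        S=R[(R[:,2]>a)&(R[:,2]<b)]
        if len(S)>5: print(a,b,len(S),S.mean(0).round(4),S.min(0).round(4),S.max(0).round(4))
# finger tip heights (side)
R=Q.reshape(-1,3); R=R[(abs(R[:,0]-.158)<.08)&(abs(R[:,1]+.656)<.08)&(R[:,2]>.1)]
print('tip',np.sort(R[:,2])[:8], len(R))
cv2.imwrite('pics/crop1.png',np.hstack([cv2.resize(sd['img'][195:275,190:340],(800,427),interpolation=cv2.INTER_CUBIC)])[...,::-1])
E
```

```text
['Unreachable', 'job_done', 'tip_extent']
A circle (606.0684204101562, 49.843955993652344) dia 54.94720458984375 centroid [0.60610336 0.04980565 0.016     ] area-dia 50.404293634167225
[0.0124 0.0159 0.033 ]
B circle (463.1757507324219, 153.1692657470703) dia 47.24484634399414 centroid [0.46295781 0.153182   0.016     ] area-dia 44.2535154488921
[0.0127 0.0158 0.0369]
C circle (455.2956237792969, -301.70684814453125) dia 39.7640380859375 centroid [ 0.45537411 -0.30182888  0.016     ] area-dia 36.85799013428941
[0.0085 0.016  0.0275]
tray ((470.9264831542969, -163.29782104492188), (127.73004150390625, 127.73863220214844), 81.09977722167969)
top 446
0.094 0.11 122 [ 0.6044 -0.2544  0.0985] [ 0.589  -0.268   0.0943] [ 0.6186 -0.2403  0.1017]
0.06 0.075 42 [ 0.5945 -0.2483  0.0671] [ 0.5804 -0.2779  0.0601] [ 0.6189 -0.2339  0.0747]
0.062 0.092 76 [ 0.5954 -0.2489  0.0765] [ 0.5848 -0.2724  0.0622] [ 0.6209 -0.2339  0.0918]
0.048 0.057 30 [ 0.5918 -0.2445  0.054 ] [ 0.5795 -0.2759  0.0483] [ 0.6229 -0.2323  0.0569]
0.03 0.043 53 [ 0.5937 -0.233   0.0395] [ 0.5733 -0.2841  0.0303] [ 0.6341 -0.1404  0.0429]
side 722
0.094 0.11 83 [ 0.6024 -0.2595  0.0981] [ 0.5888 -0.2739  0.094 ] [ 0.6175 -0.2423  0.1003]
0.06 0.075 107 [ 0.5975 -0.2695  0.0675] [ 0.5796 -0.28    0.0601] [ 0.6238 -0.2475  0.075 ]
0.062 0.092 200 [ 0.5986 -0.2682  0.0764] [ 0.5841 -0.28    0.0621] [ 0.6225 -0.2471  0.0916]
0.048 0.057 74 [ 0.5954 -0.2738  0.0525] [ 0.5784 -0.2843  0.0483] [ 0.6233 -0.2547  0.0568]
0.03 0.043 144 [ 0.5955 -0.264   0.0367] [ 0.5714 -0.2902  0.0304] [ 0.6285 -0.1404  0.043 ]
tip [0.24300833 0.24344682 0.24350531 0.24360216 0.24368249 0.24373873
 0.24380304 0.24380806] 21384
```

View pics/crop1.png

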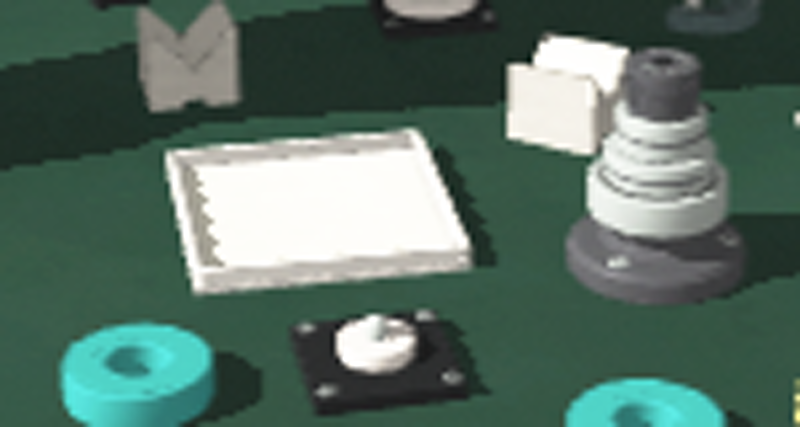

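The crop shows the pad sizes and peg heights: A at (315,246) is wide_stand, B at (252,328) is narrow_stand and C at (519,335) is cap_stand. The crop also confirms the stack: dark cap, two collars, then the bright bearing. I'll refine the arbor's position and the fingertip height.

```bash
python3 - <<'E'
from h import *
import pickle
t=pickle.load(open('top.pkl','rb')); sd=pickle.load(open('side.pkl','rb'))
P=cloud(t); Q=cloud(sd)
# plane fits of bench: z bias
for nm,c in(('top',P),('side',Q)):
    R=c.reshape(-1,3); m=(R[:,0]>.4)&(R[:,0]<.7)&(R[:,1]>-.45)&(R[:,1]<.2)&(abs(R[:,2])<.006)
    print(nm,'bench z',np.median(R[m],0).round(4))
    # peg tips
    for n,(x,y,pt) in dict(A=(.606,.05,.034),B=(.463,.153,.038),C=(.455,-.302,.026)).items():
        S=R[(np.hypot(R[:,0]-x,R[:,1]-y)<.03)&(R[:,2]>pt-.007)&(R[:,2]<pt+.01)]; 
        T=R[(np.hypot(R[:,0]-x,R[:,1]-y)<.045)&(R[:,2]>.0135)&(R[:,2]<.0185)]
        print(n,'peg',S.mean(0).round(4) if len(S) else None,len(S),'pad',((T.min(0)+T.max(0))/2).round(4),(T.max(0)-T.min(0)).round(4),len(T))
# layered circle fits by radius-constrained LSQ
from scipy.optimize import least_squares
for nm,c in(('top',P),('side',Q)):
    R=c.reshape(-1,3); R=R[np.hypot(R[:,0]-.603,R[:,1]+.2565)<.05]
    A=[]
    for a,b,rad in((.079,.094,.016),(.061,.074,.020),(.048,.057,.025),(.031,.043,.031),(.003,.010,.040)):
        S=R[(R[:,2]>a)&(R[:,2]<b)]
        if len(S)<12: continue
        f=least_squares(lambda p:np.hypot(S[:,0]-p[0],S[:,1]-p[1])-rad,[.603,-.2565],loss='soft_l1',f_scale=.001)
        print(nm,a,len(S),f.x.round(4))
        
print(Q[285:300:3,126:140:3].reshape(-1,3).round(3)[:12].tolist())
E
```

```text
top bench z [ 5.427e-01 -1.160e-01 -2.000e-04]
A peg [0.606 0.048 0.031] 12 pad [0.6063 0.0484 0.016 ] [0.0468 0.0487 0.0049] 215
B peg [0.4627 0.1534 0.0346] 10 pad [0.4631 0.1488 0.0159] [0.0401 0.047  0.0047] 143
C peg [ 0.4561 -0.3007  0.0228] 14 pad [ 0.4554 -0.2997  0.016 ] [0.0265 0.0298 0.0047] 94
side bench z [ 0.5243 -0.2316  0.    ]
A peg [0.6043 0.046  0.0302] 8 pad [0.6044 0.0458 0.016 ] [0.0493 0.0519 0.005 ] 85
B peg [0.4619 0.1501 0.0345] 8 pad [0.4609 0.1491 0.016 ] [0.0353 0.0411 0.0048] 48
C peg [ 0.4549 -0.3049  0.0224] 16 pad [ 0.4542 -0.3045  0.0159] [0.0315 0.0336 0.0046] 77
top 0.079 21 [ 0.6052 -0.2562]
top 0.061 26 [ 0.6053 -0.2566]
top 0.048 30 [ 0.6048 -0.2578]
top 0.031 44 [ 0.6045 -0.2573]
top 0.003 47 [ 0.6042 -0.2573]
side 0.079 81 [ 0.6043 -0.2558]
side 0.061 89 [ 0.6045 -0.2556]
side 0.048 74 [ 0.604  -0.2561]
side 0.031 122 [ 0.6035 -0.2561]
side 0.003 91 [ 0.6039 -0.2554]
[[0.163, -0.705, 0.257], [0.166, -0.712, 0.26], [0.169, -0.708, 0.257], [0.172, -0.709, 0.257], [0.176, -0.71, 0.257], [0.162, -0.707, 0.254], [0.166, -0.713, 0.257], [0.169, -0.712, 0.256], [0.172, -0.711, 0.255], [0.175, -0.709, 0.252], [0.162, -0.708, 0.251], [0.165, -0.712, 0.253]]
```

Emit:
{"op": "send_rows", "data": {
  "motion": [
    {"fingers": 1, "translation": [0, 0, 0], "yaw": 6.8},
    {"fingers": 1, "translation": [0, 0, 0], "yaw": 6.8},
    {"fingers": 1, "translation": [28, -25, 0], "yaw": 0},
    {"fingers": 1, "translation": [28, -25, 0], "yaw": 0},
    {"fingers": 1, "translation": [28, -25, 0], "yaw": 0}
  ],
  "force": 30
}}

```text
time_s: 0.52
ee_pos: [0.2426, -0.5801, 0.2168]
ee_rot: [[1.0, -0.002, -0.0], [-0.002, -1.0, 0.002], [-0.0, -0.002, -1.0]]
ft_force: [0.1, -0.4, -0.5]
grip_width: 1.001
grip_force: 0.0
```

Emit:
{"op": "send_rows", "data": {
  "motion": [
    {"fingers": 1, "translation": [28, -25, 0], "yaw": 0},
    {"fingers": 1, "translation": [28, -25, 0], "yaw": 0},
    {"fingers": 1, "translation": [28, -25, 0], "yaw": 0},
    {"fingers": 1, "translation": [28, -25, 0], "yaw": 0},
    {"fingers": 1, "translation": [28, -25, 0], "yaw": 0}
  ]
}}

```text
time_s: 0.93
ee_pos: [0.3834, -0.4545, 0.2172]
ee_rot: [[1.0, -0.001, -0.0], [-0.001, -1.0, 0.001], [-0.0, -0.001, -1.0]]
ft_force: [-0.2, -0.8, -0.0]
grip_width: 1.0
grip_force: 0.0
```

Emit:
{"op": "send_rows", "data": {
  "motion": [
    {"fingers": 1, "translation": [28, -25, 0], "yaw": 0},
    {"fingers": 1, "translation": [28, -25, 0], "yaw": 0},
    {"fingers": 1, "translation": [28, -25, 0], "yaw": 0},
    {"fingers": 1, "translation": [28, -25, 0], "yaw": 0},
    {"fingers": 1, "translation": [28, -25, 0], "yaw": 0}
  ]
}}

```text
time_s: 1.35
ee_pos: [0.5235, -0.3296, 0.2172]
ee_rot: [[1.0, -0.001, -0.001], [-0.001, -1.0, 0.001], [-0.001, -0.001, -1.0]]
ft_force: [1.0, -0.0, -0.2]
grip_width: 1.001
grip_force: 0.0
```

Emit:
{"op": "send_rows", "data": {
  "motion": [
    {"fingers": 1, "translation": [28, -25, 0], "yaw": 0},
    {"fingers": 1, "translation": [28, -25, 0], "yaw": 0},
    {"fingers": 1, "translation": [0, 0, 0], "yaw": 0},
    {"fingers": 1, "translation": [0, 0, 0], "yaw": 0},
    {"fingers": 1, "translation": [0, 0, 0], "yaw": 0}
  ]
}}

```text
time_s: 1.77
ee_pos: [0.5783, -0.2812, 0.217]
ee_rot: [[1.0, 0.0, -0.001], [0.0, -1.0, 0.0], [-0.001, -0.0, -1.0]]
ft_force: [0.5, -0.2, 0.3]
grip_width: 1.004
grip_force: 0.0
```

```bash
cat > st.py <<'E'
from h import *
def st():
    s=readout.sense(); R=s['ee_rot']; print('t',s['time_s'],'p',(s['ee_pos']*1000).round(1),'yaw',np.degrees(np.arctan2(R[1,0],R[0,0])).round(2),'zax',R[:,2].round(4),'F',s['ft_force'].round(1),'grip',round(s['grip_width'],3),round(s['grip_force'],1)); return s
E
python3 - <<'E'
from st import *
s=st(); c=cap('side'); Q=cloud(c)
R=Q.reshape(-1,3); p=s['ee_pos']; R=R[(abs(R[:,0]-p[0])<.05)&(abs(R[:,1]-p[1])<.08)&(R[:,2]>.115)]
print('tip',np.sort(R[:,2])[:8].round(4), len(R)); S=R[R[:,2]<R[:,2].min()+.03]; print(S.min(0),S.max(0))
cv2.imwrite('pics/a1.png',cv2.resize(c['img'][90:270,200:440],(800,600),interpolation=cv2.INTER_CUBIC)[...,::-1])
E
```

```text
t 1.7667 p [ 578.3 -281.2  217. ] yaw 0.01 zax [-1.3e-03  3.0e-04 -1.0e+00] F [ 0.5 -0.2  0.3] grip 1.004 0.0
tip [0.243  0.243  0.244  0.2442 0.2442 0.2446 0.2448 0.245 ] 4766
[ 0.56436973 -0.34241603  0.24298331] [ 0.58862218 -0.23152235  0.27297642]
```

View pics/a1.png

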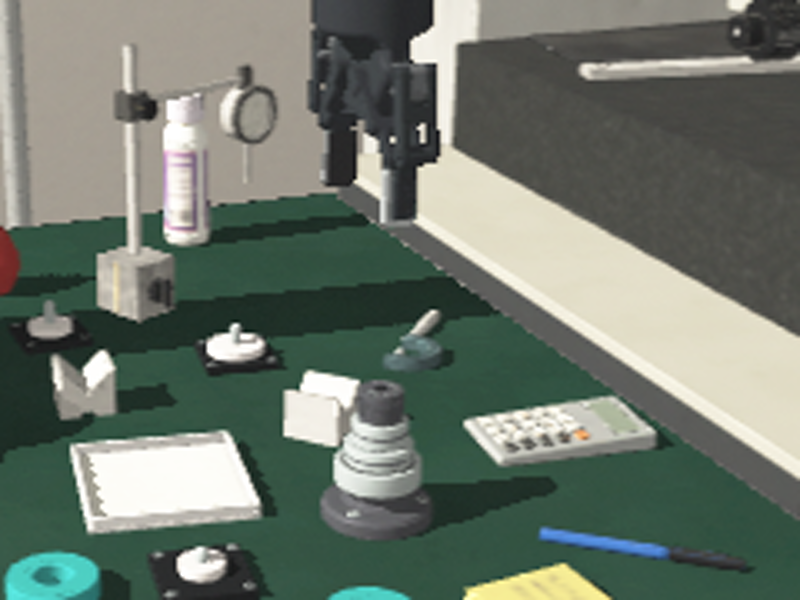

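The picture shows the open gripper above and left of the arbor, with the near fingertip at about (397,222). Measured that way, the tips are higher than tip_extent suggests. I'll centre over the arbor, descend part way and check again.

Emit:
{"op": "send_rows", "data": {
  "motion": [
    {"fingers": 1, "translation": [26, -25, 0], "yaw": 0},
    {"fingers": 1, "translation": [0, 0, 30], "yaw": 0},
    {"fingers": 1, "translation": [0, 0, 30], "yaw": 0},
    {"fingers": 1, "translation": [0, 0, 30], "yaw": 0},
    {"fingers": 1, "translation": [0, 0, 17], "yaw": 0}
  ]
}}

```text
time_s: 2.23
ee_pos: [0.6018, -0.2566, 0.1066]
ee_rot: [[1.0, -0.003, -0.005], [-0.003, -1.0, 0.003], [-0.005, -0.003, -1.0]]
ft_force: [-0.5, 0.1, -1.4]
grip_width: 1.001
grip_force: 0.0
```

Emit:
{"op": "send_rows", "data": {
  "motion": [
    {"fingers": 0.5, "translation": [0, 0, 0], "yaw": 0},
    {"fingers": 0.5, "translation": [0, 0, 0], "yaw": 0},
    {"fingers": 0.5, "translation": [0, 0, 0], "yaw": 0},
    {"fingers": 0.5, "translation": [0, 0, 0], "yaw": 0},
    {"fingers": 0.5, "translation": [0, 0, 0], "yaw": 0}
  ]
}}

```text
time_s: 2.65
ee_pos: [0.6056, -0.2574, 0.1132]
ee_rot: [[1.0, -0.001, 0.003], [-0.001, -1.0, -0.002], [0.003, 0.002, -1.0]]
ft_force: [0.1, -0.7, -0.2]
grip_width: 0.498
grip_force: 0.0
```

```bash
python3 - <<'E'
from st import *
s=st(); c=cap('side'); Q=cloud(c)
R=Q.reshape(-1,3); p=s['ee_pos']; R=R[(abs(R[:,0]-p[0])<.05)&(abs(R[:,1]-p[1])<.08)&(R[:,2]>.105)]
print('tip',np.sort(R[:,2])[:8].round(4), len(R)); S=R[R[:,2]<R[:,2].min()+.03]; print(S.min(0),S.max(0))
cv2.imwrite('pics/a2.png',cv2.resize(c['img'][140:260,240:400],(800,600),interpolation=cv2.INTER_CUBIC)[...,::-1])
E
```

```text
t 2.65 p [ 605.6 -257.4  113.2] yaw -0.06 zax [ 0.0034 -0.0021 -1.    ] F [ 0.1 -0.7 -0.2] grip 0.498 0.0
tip [0.1272 0.1281 0.1282 0.1286 0.1286 0.1287 0.129  0.1292] 4152
[ 0.59221572 -0.29608956  0.1272342 ] [ 0.61606069 -0.22795798  0.15718224]
```

View pics/a2.png

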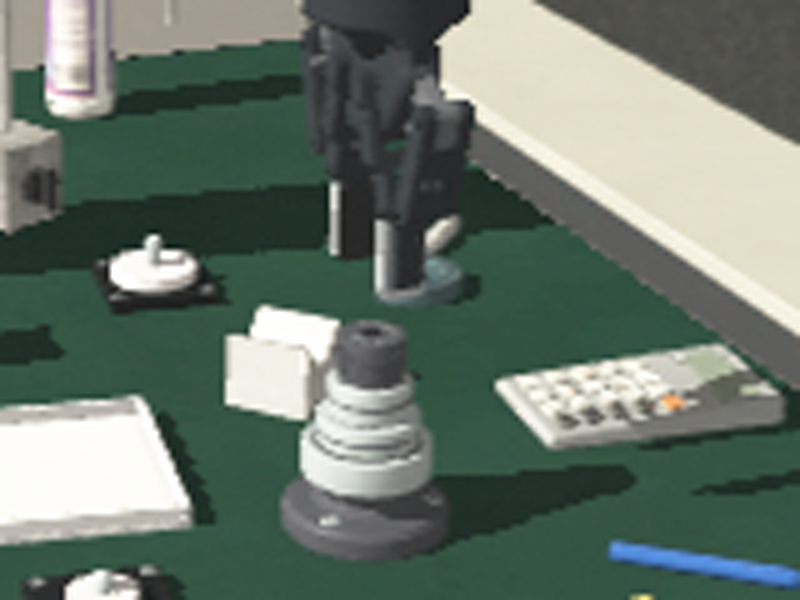

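The half-open tips read about z=128 mm at a TCP height of 113 mm, straddling the cap at (372,335). I'll lower the tips to about z=81 mm and close on the cap.

Emit:
{"op": "send_rows", "data": {
  "motion": [
    {"fingers": 0.6, "translation": [-1.5, -1, 15], "yaw": 0},
    {"fingers": 0.6, "translation": [0, 0, 15], "yaw": 0},
    {"fingers": 0.6, "translation": [0, 0, 10], "yaw": 0},
    {"fingers": 0.6, "translation": [0, 0, 4], "yaw": 0},
    {"fingers": 0.6, "translation": [0, 0, 0], "yaw": 0}
  ]
}}

```text
time_s: 3.12
ee_pos: [0.6019, -0.2546, 0.0645]
ee_rot: [[1.0, -0.001, -0.003], [-0.001, -1.0, 0.002], [-0.003, -0.002, -1.0]]
ft_force: [-0.3, -0.3, -0.5]
grip_width: 0.6
grip_force: 0.0
```

Emit:
{"op": "send_rows", "data": {
  "motion": [
    {"fingers": 0.55, "translation": [0, 0, 0], "yaw": 0},
    {"fingers": 0.5, "translation": [0, 0, 0], "yaw": 0},
    {"fingers": 0.45, "translation": [0, 0, 0], "yaw": 0},
    {"fingers": 0.42, "translation": [0, 0, 0], "yaw": 0},
    {"fingers": 0.42, "translation": [0, 0, 0], "yaw": 0}
  ]
}}

```text
time_s: 3.53
ee_pos: [0.6034, -0.2556, 0.0674]
ee_rot: [[1.0, -0.001, 0.001], [-0.001, -1.0, -0.001], [0.001, 0.001, -1.0]]
ft_force: [-0.4, -0.3, -0.4]
grip_width: 0.424
grip_force: 0.0
```

```bash
python3 - <<'E'
from st import *
s=st(); c=cap('side'); 
Q=cloud(c)
R=Q.reshape(-1,3); p=s['ee_pos']; R=R[(abs(R[:,0]-p[0])<.02)&(R[:,1]<p[1]-.012)&(abs(R[:,1]-p[1])<.05)&(R[:,2]>.078)]
print('tip',np.sort(R[:,2])[:8].round(4), len(R))
cv2.imwrite('pics/a3.png',cv2.resize(c['img'][160:250,260:380],(800,600),interpolation=cv2.INTER_CUBIC)[...,::-1])
E
```

```text
t 3.5333 p [ 603.4 -255.6   67.4] yaw -0.03 zax [ 9.e-04 -6.e-04 -1.e+00] F [-0.4 -0.3 -0.4] grip 0.424 0.0
tip [0.0785 0.0788 0.0804 0.0819 0.0826 0.0828 0.0829 0.0832] 1172
```

View pics/a3.png

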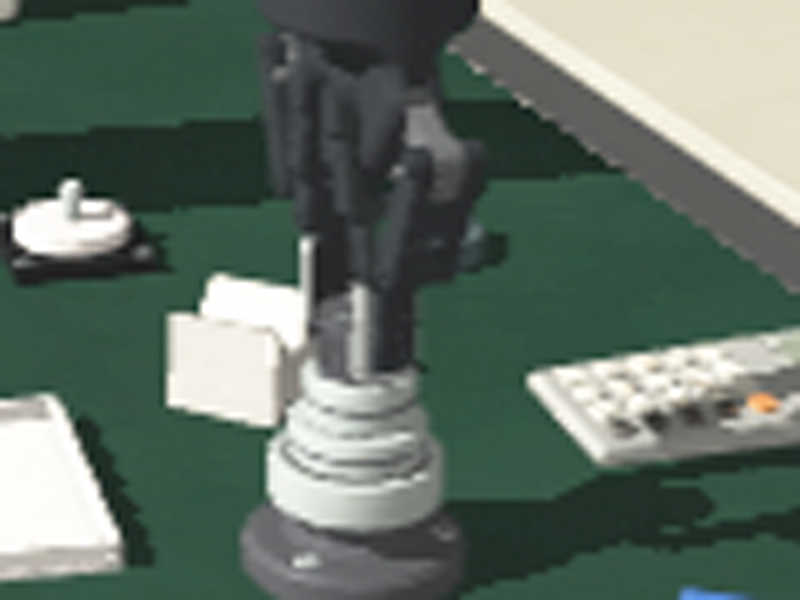

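The tips are just above the collar top and straddle the cap at (345,330). I'll raise 2 mm, close, and lift.

Emit:
{"op": "send_rows", "data": {
  "motion": [
    {"fingers": 0.42, "translation": [0, 0, -2], "yaw": 0},
    {"fingers": 0.2, "translation": [0, 0, 0], "yaw": 0},
    {"fingers": 0.2, "translation": [0, 0, 0], "yaw": 0},
    {"fingers": 0.2, "translation": [0, 0, 0], "yaw": 0},
    {"fingers": 0.2, "translation": [0, 0, 0], "yaw": 0}
  ],
  "force": 40
}}

```text
time_s: 4.0
ee_pos: [0.6034, -0.2556, 0.0694]
ee_rot: [[1.0, -0.001, 0.001], [-0.001, -1.0, -0.0], [0.001, 0.0, -1.0]]
ft_force: [-1.2, 0.8, 2.8]
grip_width: 0.36
grip_force: 39.9
```

Emit:
{"op": "send_rows", "data": {
  "motion": [
    {"fingers": 0.2, "translation": [0, 0, -5], "yaw": 0},
    {"fingers": 0.2, "translation": [0, 0, -15], "yaw": 0},
    {"fingers": 0.2, "translation": [0, 0, -20], "yaw": 0},
    {"fingers": 0.2, "translation": [0, 0, -20], "yaw": 0},
    {"fingers": 0.2, "translation": [0, 0, 0], "yaw": 0}
  ]
}}

```text
time_s: 4.42
ee_pos: [0.6058, -0.257, 0.1347]
ee_rot: [[1.0, -0.001, 0.008], [-0.0, -1.0, -0.005], [0.008, 0.005, -1.0]]
ft_force: [0.6, -0.1, 0.7]
grip_width: 0.355
grip_force: 40.0
```

```bash
python3 - <<'E'
from st import *
s=st(); c=cap('side'); 
cv2.imwrite('pics/a4.png',cv2.resize(c['img'][130:250,240:400],(480,360),interpolation=cv2.INTER_CUBIC)[...,::-1])
E
```

```text
t 4.4167 p [ 605.8 -257.   134.7] yaw -0.03 zax [ 0.008 -0.005 -1.   ] F [ 0.6 -0.1  0.7] grip 0.355 40.0
```

View pics/a4.png

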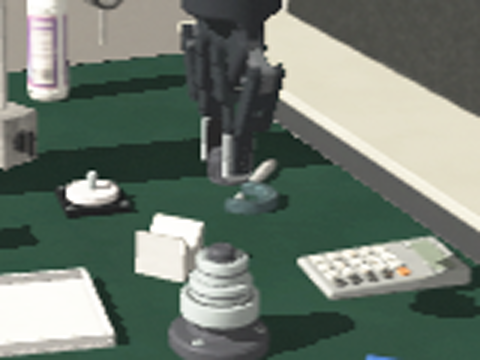

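The cap is held at (225,165) and the post end is bare at (220,250). I'll carry the cap to stand C.

Emit:
{"op": "send_rows", "data": {
  "motion": [
    {"fingers": 0.2, "translation": [-30, 9, 0], "yaw": 0},
    {"fingers": 0.2, "translation": [-35, 11, 0], "yaw": 0},
    {"fingers": 0.2, "translation": [-35, 11, 0], "yaw": 0},
    {"fingers": 0.2, "translation": [-30, 9, 0], "yaw": 0},
    {"fingers": 0.2, "translation": [-18, 6, 0], "yaw": 0}
  ]
}}

```text
time_s: 4.88
ee_pos: [0.4516, -0.3007, 0.1267]
ee_rot: [[1.0, -0.002, -0.004], [-0.002, -1.0, 0.002], [-0.004, -0.002, -1.0]]
ft_force: [0.6, 0.0, -1.6]
grip_width: 0.357
grip_force: 39.9
```

Emit:
{"op": "send_rows", "data": {
  "motion": [
    {"fingers": 0.2, "translation": [0, 0, 10], "yaw": 0},
    {"fingers": 0.2, "translation": [0, 0, 10], "yaw": 0},
    {"fingers": 0.2, "translation": [0, 0, 10], "yaw": 0},
    {"fingers": 0.2, "translation": [0, 0, 0], "yaw": 0},
    {"fingers": 0.2, "translation": [0, 0, 0], "yaw": 0}
  ]
}}

```text
time_s: 5.3
ee_pos: [0.455, -0.3002, 0.0969]
ee_rot: [[1.0, 0.0, -0.002], [0.0, -1.0, 0.003], [-0.002, -0.003, -1.0]]
ft_force: [0.5, 0.4, -1.2]
grip_width: 0.356
grip_force: 40.0
```

```bash
python3 - <<'E'
from st import *
s=st(); c=cap('side'); 
cv2.imwrite('pics/a5.png',cv2.resize(c['img'][160:280,200:360],(480,360),interpolation=cv2.INTER_CUBIC)[...,::-1])
E
```

```text
t 5.3 p [ 455.  -300.2   96.9] yaw 0.03 zax [-0.0024  0.0025 -1.    ] F [ 0.5  0.4 -1.2] grip 0.356 40.0
```

View pics/a5.png

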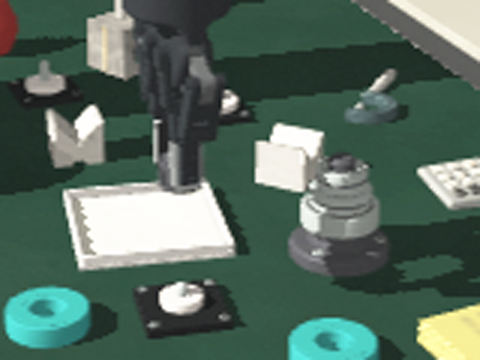

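Emit:
{"op": "send_rows", "data": {
  "motion": [
    {"fingers": 0.2, "translation": [0, 1.5, 20], "yaw": 0},
    {"fingers": 0.2, "translation": [0, 0, 20], "yaw": 0},
    {"fingers": 0.2, "translation": [0, 0, 15], "yaw": 0},
    {"fingers": 0.2, "translation": [0, 0, 10], "yaw": 0},
    {"fingers": 0.2, "translation": [0, 0, 5], "yaw": 0}
  ]
}}

```text
time_s: 5.77
ee_pos: [0.455, -0.3021, 0.0274]
ee_rot: [[1.0, 0.0, -0.001], [0.0, -1.0, 0.001], [-0.001, -0.001, -1.0]]
ft_force: [-0.8, 0.2, 0.0]
grip_width: 0.36
grip_force: 40.0
```

Emit:
{"op": "send_rows", "data": {
  "motion": [
    {"fingers": 0.2, "translation": [0, 0, 2], "yaw": 0},
    {"fingers": 0.2, "translation": [0, 0, 2], "yaw": 0},
    {"fingers": 0.2, "translation": [0, 0, 2], "yaw": 0},
    {"fingers": 0.2, "translation": [0, 0, 0], "yaw": 0},
    {"fingers": 0.2, "translation": [0, 0, 0], "yaw": 0}
  ]
}}

```text
time_s: 6.18
ee_pos: [0.4554, -0.3032, 0.0234]
ee_rot: [[1.0, -0.001, 0.001], [-0.001, -1.0, -0.001], [0.001, 0.001, -1.0]]
ft_force: [0.4, 0.5, -1.1]
grip_width: 0.361
grip_force: 40.0
```

```bash
python3 - <<'E'
from st import *
s=st(); c=cap('side'); 
cv2.imwrite('pics/a6.png',cv2.resize(c['img'][200:290,200:320],(640,480),interpolation=cv2.INTER_CUBIC)[...,::-1])
E
```

```text
t 6.1833 p [ 455.4 -303.2   23.4] yaw -0.03 zax [ 8.e-04 -8.e-04 -1.e+00] F [ 0.4  0.5 -1.1] grip 0.361 40.0
```

View pics/a6.png

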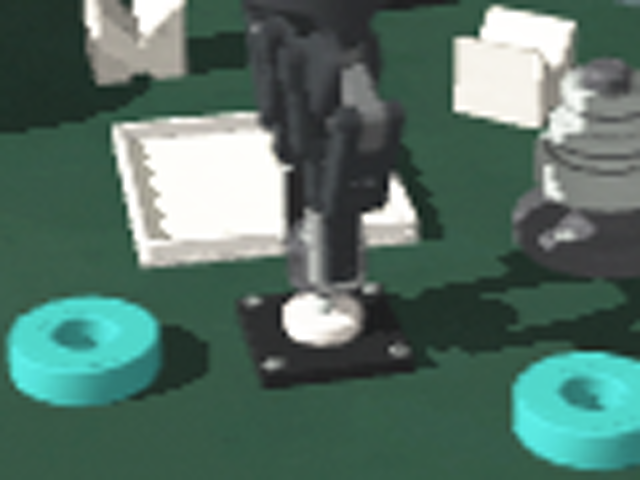

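The cap hangs above the pad at (322,305), with the peg beneath the bore. I'll finish the descent.

Emit:
{"op": "send_rows", "data": {
  "motion": [
    {"fingers": 0.2, "translation": [0, -1, 4], "yaw": 0},
    {"fingers": 0.2, "translation": [0, 0, 4], "yaw": 0},
    {"fingers": 0.2, "translation": [0, 0, 3], "yaw": 0},
    {"fingers": 0.2, "translation": [0, 0, 2], "yaw": 0},
    {"fingers": 0.2, "translation": [0, 0, 0], "yaw": 0}
  ]
}}

```text
time_s: 6.65
ee_pos: [0.4546, -0.3014, 0.0088]
ee_rot: [[1.0, -0.001, -0.001], [-0.001, -1.0, 0.001], [-0.001, -0.001, -1.0]]
ft_force: [0.6, 0.1, -1.3]
grip_width: 0.36
grip_force: 40.0
```

Emit:
{"op": "send_rows", "data": {
  "motion": [
    {"fingers": 0.2, "translation": [0, 0, 0.5], "yaw": 0},
    {"fingers": 0.2, "translation": [0, 0, 0.5], "yaw": 0},
    {"fingers": 0.2, "translation": [0, 0, 0], "yaw": 0},
    {"fingers": 0.2, "translation": [0, 0, 0], "yaw": 0},
    {"fingers": 0.2, "translation": [0, 0, 0], "yaw": 0}
  ]
}}

```text
time_s: 7.07
ee_pos: [0.4552, -0.3019, 0.0089]
ee_rot: [[1.0, -0.001, 0.0], [-0.001, -1.0, -0.0], [0.0, 0.0, -1.0]]
ft_force: [-0.0, 0.7, -0.9]
grip_width: 0.359
grip_force: 40.0
```

Emit:
{"op": "send_rows", "data": {
  "motion": [
    {"fingers": 0.2, "translation": [0, 0, 0.5], "yaw": 0},
    {"fingers": 0.2, "translation": [0, 0, 0], "yaw": 0},
    {"fingers": 0.2, "translation": [0, 0, 0.5], "yaw": 0},
    {"fingers": 0.2, "translation": [0, 0, 0], "yaw": 0},
    {"fingers": 0.2, "translation": [0, 0, 0], "yaw": 0}
  ]
}}

```text
time_s: 7.48
ee_pos: [0.4553, -0.302, 0.0084]
ee_rot: [[1.0, -0.0, 0.0], [-0.0, -1.0, -0.0], [0.0, 0.0, -1.0]]
ft_force: [-1.5, 1.2, 5.2]
grip_width: 0.357
grip_force: 40.4
```

Contact came at the height I predicted. I'll release and go back to the arbor.

Emit:
{"op": "send_rows", "data": {
  "motion": [
    {"fingers": 0.42, "translation": [0, 0, 0], "yaw": 0},
    {"fingers": 0.5, "translation": [0, 0, 0], "yaw": 0},
    {"fingers": 0.62, "translation": [0, 0, 0], "yaw": 0},
    {"fingers": 0.62, "translation": [0, 0, 0], "yaw": 0},
    {"fingers": 0.62, "translation": [0, 0, -10], "yaw": 0}
  ]
}}

```text
time_s: 7.9
ee_pos: [0.4537, -0.3005, 0.0159]
ee_rot: [[1.0, -0.001, -0.003], [-0.001, -1.0, 0.003], [-0.003, -0.003, -1.0]]
ft_force: [-0.3, 0.4, 0.1]
grip_width: 0.619
grip_force: 0.0
```

Emit:
{"op": "send_rows", "data": {
  "motion": [
    {"fingers": 0.62, "translation": [0, 0, -25], "yaw": 0},
    {"fingers": 0.62, "translation": [0, 0, -35], "yaw": 0},
    {"fingers": 0.62, "translation": [0, 0, -30], "yaw": 0},
    {"fingers": 0.62, "translation": [30, -9, 0], "yaw": 0},
    {"fingers": 0.62, "translation": [35, -11, 0], "yaw": 0}
  ]
}}

```text
time_s: 8.32
ee_pos: [0.5214, -0.2838, 0.1122]
ee_rot: [[1.0, -0.004, 0.005], [-0.004, -1.0, -0.005], [0.005, 0.005, -1.0]]
ft_force: [0.3, -0.4, 0.2]
grip_width: 0.619
grip_force: 0.0
```

Emit:
{"op": "send_rows", "data": {
  "motion": [
    {"fingers": 0.62, "translation": [35, -11, 0], "yaw": 0},
    {"fingers": 0.62, "translation": [30, -9, 0], "yaw": 0},
    {"fingers": 0.62, "translation": [18.5, -5.5, 0], "yaw": 0},
    {"fingers": 0.62, "translation": [0, 0, 0], "yaw": 0},
    {"fingers": 0.62, "translation": [0, 0, 0], "yaw": 0}
  ]
}}

```text
time_s: 8.73
ee_pos: [0.6041, -0.2559, 0.108]
ee_rot: [[1.0, 0.001, -0.0], [0.001, -1.0, -0.0], [-0.0, 0.0, -1.0]]
ft_force: [-0.7, -0.1, -0.4]
grip_width: 0.62
grip_force: 0.0
```

```bash
cat > fit.py <<'E'
from st import *
from scipy.optimize import least_squares
def fit(R,x,y,a,b,rad):
    S=R[(np.hypot(R[:,0]-x,R[:,1]-y)<rad+.008)&(R[:,2]>a)&(R[:,2]<b)]
    if len(S)<8: return None,len(S)
    f=least_squares(lambda p:np.hypot(S[:,0]-p[0],S[:,1]-p[1])-rad,[x,y],loss='soft_l1',f_scale=.001)
    T=R[np.hypot(R[:,0]-f.x[0],R[:,1]-f.x[1])<rad*.7]
    return f.x.round(4),len(S),'top z',np.nanmedian(T[:,2]).round(4)
E
python3 - <<'E'
from fit import *
st(); c=cap('side','b1.png'); R=cloud(c).reshape(-1,3)
print('cap',fit(R,.455,-.302,.02,.034,.016))
E
```

```text
t 8.7333 p [ 604.1 -255.9  108. ] yaw 0.07 zax [-1.e-04 -3.e-04 -1.e+00] F [-0.7 -0.1 -0.4] grip 0.62 0.0
cap (array([ 0.4561, -0.3034]), 80, 'top z', np.float64(0.0377))
```

The cap is seated, with its top at z=38 mm. The narrow collar is next.

Emit:
{"op": "send_rows", "data": {
  "motion": [
    {"fingers": 0.62, "translation": [0, 0, 20], "yaw": 0},
    {"fingers": 0.62, "translation": [0, 0, 20], "yaw": 0},
    {"fingers": 0.62, "translation": [0, 0, 13], "yaw": 0},
    {"fingers": 0.62, "translation": [0, 0, 6], "yaw": 0},
    {"fingers": 0.62, "translation": [0, 0, 0], "yaw": 0}
  ]
}}

```text
time_s: 9.2
ee_pos: [0.6016, -0.2561, 0.0467]
ee_rot: [[1.0, -0.002, -0.004], [-0.002, -1.0, 0.002], [-0.004, -0.002, -1.0]]
ft_force: [0.5, 0.7, 0.3]
grip_width: 0.623
grip_force: 0.0
```

Emit:
{"op": "send_rows", "data": {
  "motion": [
    {"fingers": 0.55, "translation": [0, 0, 0], "yaw": 0},
    {"fingers": 0.52, "translation": [0, 0, 0], "yaw": 0},
    {"fingers": 0.3, "translation": [0, 0, 0], "yaw": 0},
    {"fingers": 0.3, "translation": [0, 0, 0], "yaw": 0},
    {"fingers": 0.3, "translation": [0, 0, 0], "yaw": 0}
  ]
}}

```text
time_s: 9.62
ee_pos: [0.6045, -0.2568, 0.0507]
ee_rot: [[1.0, -0.0, 0.002], [-0.0, -1.0, -0.001], [0.002, 0.001, -1.0]]
ft_force: [-1.1, 1.5, 5.5]
grip_width: 0.445
grip_force: 40.4
```

```bash
python3 - <<'E'
from fit import *
s=st(); c=cap('side','b2.png'); R=cloud(c).reshape(-1,3)
p=s['ee_pos']; T=R[(abs(R[:,0]-p[0])<.014)&(R[:,1]<p[1]-.021)&(abs(R[:,1]-p[1])<.04)&(R[:,2]>.0605)]
print(np.sort(T[:,2])[:10].round(4))
E
```

```text
t 9.6167 p [ 604.5 -256.8   50.7] yaw -0.03 zax [ 0.0019 -0.001  -1.    ] F [-1.1  1.5  5.5] grip 0.445 40.4
[0.0607 0.062  0.0647 0.0667 0.0667 0.0669 0.067  0.0672 0.0674 0.0675]
```

Emit:
{"op": "send_rows", "data": {
  "motion": [
    {"fingers": 0.3, "translation": [0, 0, -5], "yaw": 0},
    {"fingers": 0.3, "translation": [0, 0, -15], "yaw": 0},
    {"fingers": 0.3, "translation": [0, 0, -20], "yaw": 0},
    {"fingers": 0.3, "translation": [0, 0, -20], "yaw": 0},
    {"fingers": 0.3, "translation": [0, 0, 0], "yaw": 0}
  ]
}}

```text
time_s: 10.08
ee_pos: [0.6064, -0.2581, 0.1147]
ee_rot: [[1.0, -0.0, 0.008], [-0.0, -1.0, -0.005], [0.008, 0.005, -1.0]]
ft_force: [0.5, -0.4, 0.1]
grip_width: 0.445
grip_force: 40.9
```

```bash
python3 - <<'E'
from fit import *
s=st(); c=cap('side','b3.png'); R=cloud(c).reshape(-1,3)
print('wide',fit(R,.604,-.2565,.048,.057,.025),'bearing',fit(R,.604,-.2565,.031,.043,.031))
p=s['ee_pos']; print('held',fit(R,p[0],p[1],.122,.128,.020))
T=R[np.hypot(R[:,0]-p[0],R[:,1]-p[1])<.03];T=T[T[:,2]>.1];print(np.sort(T[:,2])[:5])
E
```

```text
t 10.0833 p [ 606.4 -258.1  114.7] yaw -0.01 zax [ 0.008  -0.0053 -1.    ] F [ 0.5 -0.4  0.1] grip 0.445 40.9
wide (array([ 0.6035, -0.2566]), 78, 'top z', np.float64(0.139)) bearing (array([ 0.6037, -0.2561]), 124, 'top z', np.float64(0.1408))
held (array([ 0.6066, -0.2591]), 27, 'top z', np.float64(0.0786))
[0.12232435 0.12260059 0.12299301 0.12302495 0.12312843]
```

The collar is held with its underside about 8 mm above the TCP, and the wide collar stayed put. I'll carry it to stand B.

Emit:
{"op": "send_rows", "data": {
  "motion": [
    {"fingers": 0.3, "translation": [-10, -26, 0], "yaw": 0},
    {"fingers": 0.3, "translation": [-12, -34, 0], "yaw": 0},
    {"fingers": 0.3, "translation": [-12, -36, 0], "yaw": 0},
    {"fingers": 0.3, "translation": [-12, -36, 0], "yaw": 0},
    {"fingers": 0.3, "translation": [-12, -36, 0], "yaw": 0}
  ]
}}

```text
time_s: 10.55
ee_pos: [0.5438, -0.0868, 0.1071]
ee_rot: [[1.0, -0.001, -0.002], [-0.001, -1.0, 0.001], [-0.002, -0.001, -1.0]]
ft_force: [-0.5, 0.8, -1.0]
grip_width: 0.44
grip_force: 40.9
```

Emit:
{"op": "send_rows", "data": {
  "motion": [
    {"fingers": 0.3, "translation": [-12, -36, 0], "yaw": 0},
    {"fingers": 0.3, "translation": [-12, -36, 0], "yaw": 0},
    {"fingers": 0.3, "translation": [-12, -36, 0], "yaw": 0},
    {"fingers": 0.3, "translation": [-12, -36, 0], "yaw": 0},
    {"fingers": 0.3, "translation": [-12, -36, 0], "yaw": 0}
  ]
}}

```text
time_s: 10.97
ee_pos: [0.4839, 0.0931, 0.1074]
ee_rot: [[1.0, -0.001, -0.002], [-0.001, -1.0, -0.0], [-0.002, 0.0, -1.0]]
ft_force: [1.1, -0.1, -1.4]
grip_width: 0.444
grip_force: 40.9
```

Emit:
{"op": "send_rows", "data": {
  "motion": [
    {"fingers": 0.3, "translation": [-12, -34, 0], "yaw": 0},
    {"fingers": 0.3, "translation": [-12, -27, 0], "yaw": 0},
    {"fingers": 0.3, "translation": [0, 0, 0], "yaw": 0},
    {"fingers": 0.3, "translation": [0, 0, 20], "yaw": 0},
    {"fingers": 0.3, "translation": [0, 0, 20], "yaw": 0}
  ]
}}

```text
time_s: 11.38
ee_pos: [0.4623, 0.1533, 0.0687]
ee_rot: [[1.0, 0.001, 0.003], [0.001, -1.0, -0.0], [0.003, 0.0, -1.0]]
ft_force: [0.5, -0.3, -1.3]
grip_width: 0.445
grip_force: 40.9
```

Emit:
{"op": "send_rows", "data": {
  "motion": [
    {"fingers": 0.3, "translation": [0, 0, 10], "yaw": 0},
    {"fingers": 0.3, "translation": [0, 0, 10], "yaw": 0},
    {"fingers": 0.3, "translation": [0, 0, 0], "yaw": 0},
    {"fingers": 0.3, "translation": [0, 0, 0], "yaw": 0},
    {"fingers": 0.3, "translation": [0, 0, 0], "yaw": 0}
  ]
}}

```text
time_s: 11.8
ee_pos: [0.4626, 0.1525, 0.0494]
ee_rot: [[1.0, -0.001, 0.001], [-0.001, -1.0, 0.0], [0.001, -0.0, -1.0]]
ft_force: [-0.6, 0.2, -2.3]
grip_width: 0.444
grip_force: 40.9
```

```bash
python3 - <<'E'
from fit import *
s=st(); p=s['ee_pos']
for n in('side','top'):
    c=cap(n); R=cloud(c).reshape(-1,3)
    print(n,'held',fit(R,p[0],p[1],p[2]+.0095,p[2]+.014,.020))
    print('pad/peg',fit(R,.462,.152,.009,.0145,.020), fit(R,.462,.152,.02,.036,.005))
    if n=='side': cv2.imwrite('pics/b4.png',cv2.resize(c['img'][135:225,150:270],(640,480),interpolation=cv2.INTER_CUBIC)[...,::-1])
E
```

```text
t 11.8 p [462.6 152.5  49.4] yaw -0.06 zax [ 1.2e-03  1.0e-04 -1.0e+00] F [-0.6  0.2 -2.3] grip 0.444 40.9
side held (array([0.4618, 0.1517]), 15, 'top z', np.float64(0.024))
pad/peg (array([0.4624, 0.1532]), 31, 'top z', np.float64(0.0234)) (array([0.4641, 0.1515]), 16, 'top z', np.float64(0.0223))
top held (None, 4)
pad/peg (array([0.4617, 0.1549]), 18, 'top z', np.float64(0.3484)) (None, 0)
```

View pics/b4.png

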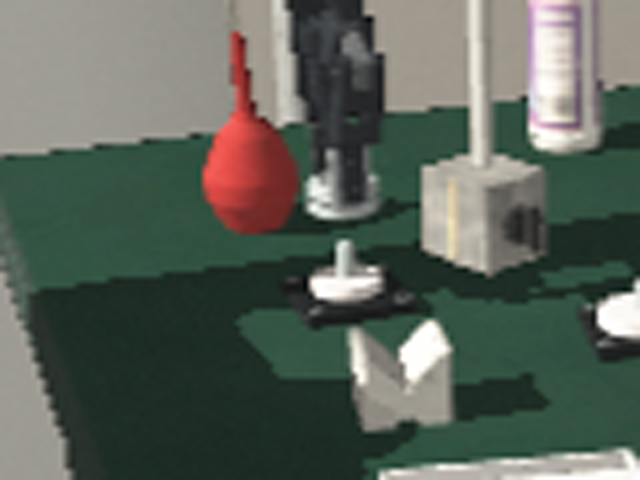

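The collar at (342,195) hangs directly above the peg at (345,255). I'll lower it.

Emit:
{"op": "send_rows", "data": {
  "motion": [
    {"fingers": 0.3, "translation": [0, 0, 12], "yaw": 0},
    {"fingers": 0.3, "translation": [0, 0, 12], "yaw": 0},
    {"fingers": 0.3, "translation": [0, 0, 8], "yaw": 0},
    {"fingers": 0.3, "translation": [0, 0, 5], "yaw": 0},
    {"fingers": 0.3, "translation": [0, 0, 2], "yaw": 0}
  ]
}}

```text
time_s: 12.32
ee_pos: [0.4616, 0.1526, 0.0092]
ee_rot: [[1.0, -0.001, -0.001], [-0.001, -1.0, -0.0], [-0.001, 0.0, -1.0]]
ft_force: [0.3, 0.6, -0.3]
grip_width: 0.443
grip_force: 40.9
```

Emit:
{"op": "send_rows", "data": {
  "motion": [
    {"fingers": 0.3, "translation": [0, 0, 0.5], "yaw": 0},
    {"fingers": 0.3, "translation": [0, 0, 0], "yaw": 0},
    {"fingers": 0.3, "translation": [0, 0, 0.5], "yaw": 0},
    {"fingers": 0.3, "translation": [0, 0, 0], "yaw": 0},
    {"fingers": 0.3, "translation": [0, 0, 0], "yaw": 0}
  ]
}}

```text
time_s: 12.73
ee_pos: [0.4622, 0.1527, 0.0091]
ee_rot: [[1.0, -0.001, 0.001], [-0.001, -1.0, 0.0], [0.001, -0.0, -1.0]]
ft_force: [0.5, 0.0, -1.0]
grip_width: 0.445
grip_force: 40.9
```

Emit:
{"op": "send_rows", "data": {
  "motion": [
    {"fingers": 0.3, "translation": [0, 0, 0.5], "yaw": 0},
    {"fingers": 0.3, "translation": [0, 0, 0], "yaw": 0},
    {"fingers": 0.3, "translation": [0, 0, 0.5], "yaw": 0},
    {"fingers": 0.3, "translation": [0, 0, 0], "yaw": 0},
    {"fingers": 0.3, "translation": [0, 0, 0], "yaw": 0}
  ]
}}

```text
time_s: 13.15
ee_pos: [0.4619, 0.1527, 0.0077]
ee_rot: [[1.0, -0.001, 0.0], [-0.001, -1.0, 0.0], [0.0, -0.0, -1.0]]
ft_force: [-0.5, -0.5, -1.8]
grip_width: 0.441
grip_force: 41.0
```

Emit:
{"op": "send_rows", "data": {
  "motion": [
    {"fingers": 0.3, "translation": [0, 0, 0.6], "yaw": 0},
    {"fingers": 0.3, "translation": [0, 0, 0], "yaw": 0},
    {"fingers": 0.3, "translation": [0, 0, 0], "yaw": 0},
    {"fingers": 0.3, "translation": [0, 0, 0], "yaw": 0},
    {"fingers": 0.3, "translation": [0, 0, 0], "yaw": 0}
  ]
}}

```text
time_s: 13.57
ee_pos: [0.4619, 0.1527, 0.0076]
ee_rot: [[1.0, -0.0, -0.0], [-0.0, -1.0, -0.0], [-0.0, 0.0, -1.0]]
ft_force: [-3.0, -0.8, 6.1]
grip_width: 0.439
grip_force: 41.5
```

Contact at the expected height. I'll release and return for the wide collar.

Emit:
{"op": "send_rows", "data": {
  "motion": [
    {"fingers": 0.5, "translation": [0, 0, 0], "yaw": 0},
    {"fingers": 0.58, "translation": [0, 0, 0], "yaw": 0},
    {"fingers": 0.62, "translation": [0, 0, 0], "yaw": 0},
    {"fingers": 0.62, "translation": [0, 0, 0], "yaw": 0},
    {"fingers": 0.62, "translation": [0, 0, -10], "yaw": 0}
  ]
}}

```text
time_s: 13.98
ee_pos: [0.4601, 0.1524, 0.0155]
ee_rot: [[1.0, -0.001, -0.004], [-0.001, -1.0, -0.0], [-0.004, 0.0, -1.0]]
ft_force: [-1.0, -1.1, -0.9]
grip_width: 0.619
grip_force: 0.0
```

Emit:
{"op": "send_rows", "data": {
  "motion": [
    {"fingers": 0.62, "translation": [0, 0, -25], "yaw": 0},
    {"fingers": 0.72, "translation": [0, 0, -35], "yaw": 0},
    {"fingers": 0.72, "translation": [0, 0, -30], "yaw": 0},
    {"fingers": 0.72, "translation": [10, 26, 0], "yaw": 0},
    {"fingers": 0.72, "translation": [12, 34, 0], "yaw": 0}
  ]
}}

```text
time_s: 14.4
ee_pos: [0.4857, 0.0937, 0.1109]
ee_rot: [[1.0, 0.004, 0.007], [0.004, -1.0, 0.0], [0.007, -0.0, -1.0]]
ft_force: [0.1, -0.4, -1.2]
grip_width: 0.72
grip_force: 0.0
```

Emit:
{"op": "send_rows", "data": {
  "motion": [
    {"fingers": 0.72, "translation": [12, 36, 0], "yaw": 0},
    {"fingers": 0.72, "translation": [12, 36, 0], "yaw": 0},
    {"fingers": 0.72, "translation": [12, 36, 0], "yaw": 0},
    {"fingers": 0.72, "translation": [12, 36, 0], "yaw": 0},
    {"fingers": 0.72, "translation": [12, 36, 0], "yaw": 0}
  ]
}}

```text
time_s: 14.82
ee_pos: [0.5442, -0.0893, 0.108]
ee_rot: [[1.0, -0.001, 0.001], [-0.001, -1.0, -0.0], [0.001, 0.0, -1.0]]
ft_force: [0.3, 0.0, 0.0]
grip_width: 0.721
grip_force: 0.0
```

Emit:
{"op": "send_rows", "data": {
  "motion": [
    {"fingers": 0.72, "translation": [12, 36, 0], "yaw": 0},
    {"fingers": 0.72, "translation": [12, 36, 0], "yaw": 0},
    {"fingers": 0.72, "translation": [12, 36, 0], "yaw": 0},
    {"fingers": 0.72, "translation": [12, 36, 0], "yaw": 0},
    {"fingers": 0.72, "translation": [12, 25, 0], "yaw": 0}
  ]
}}

```text
time_s: 15.23
ee_pos: [0.604, -0.2598, 0.108]
ee_rot: [[1.0, -0.002, 0.001], [-0.002, -1.0, -0.001], [0.001, 0.001, -1.0]]
ft_force: [0.3, -0.2, 0.7]
grip_width: 0.725
grip_force: 0.0
```

Emit:
{"op": "send_rows", "data": {
  "motion": [
    {"fingers": 0.72, "translation": [0, 0, 0], "yaw": 0},
    {"fingers": 0.72, "translation": [0, 0, 0], "yaw": 0},
    {"fingers": 0.72, "translation": [0, 0, 0], "yaw": 0},
    {"fingers": 0.72, "translation": [0, 0, 0], "yaw": 0},
    {"fingers": 0.72, "translation": [0, 0, 0], "yaw": 0}
  ]
}}

```text
time_s: 15.65
ee_pos: [0.6033, -0.2549, 0.1072]
ee_rot: [[1.0, 0.001, -0.0], [0.001, -1.0, 0.0], [-0.0, -0.0, -1.0]]
ft_force: [-0.5, -0.2, -0.8]
grip_width: 0.717
grip_force: 0.0
```

```bash
python3 - <<'E'
from fit import *
s=st(); p=s['ee_pos']
for n in('side','top'):
    c=cap(n); R=cloud(c).reshape(-1,3)
    print(n,'narrow',fit(R,.462,.152,.02,.032,.020),'wide',fit(R,.604,-.2565,.048,.057,.025))
    if n=='side':
        T=R[(abs(R[:,0]-p[0])<.014)&(abs(R[:,1]-p[1])<.07)&(R[:,2]>.1)]; print(np.sort(T[:,2])[:5])
E
```

```text
t 15.65 p [ 603.3 -254.9  107.2] yaw 0.05 zax [-5.e-04  4.e-04 -1.e+00] F [-0.5 -0.2 -0.8] grip 0.717 0.0
side narrow (array([0.4617, 0.1514]), 60, 'top z', np.float64(0.0324)) wide (array([ 0.604 , -0.2561]), 75, 'top z', np.float64(0.0787))
[0.12519259 0.12588748 0.12684712 0.12702301 0.12714663]
top narrow (array([0.4622, 0.1517]), 66, 'top z', np.float64(0.0215)) wide (None, 0)
```

Emit:
{"op": "send_rows", "data": {
  "motion": [
    {"fingers": 0.72, "translation": [0, 1.5, 20], "yaw": 0},
    {"fingers": 0.72, "translation": [0, 0, 22], "yaw": 0},
    {"fingers": 0.72, "translation": [0, 0, 18], "yaw": 0},
    {"fingers": 0.72, "translation": [0, 0, 10], "yaw": 0},
    {"fingers": 0.72, "translation": [0, 0, 3], "yaw": 0}
  ]
}}

```text
time_s: 16.17
ee_pos: [0.6021, -0.2565, 0.0317]
ee_rot: [[1.0, 0.0, -0.004], [0.0, -1.0, 0.002], [-0.004, -0.002, -1.0]]
ft_force: [-0.5, 0.4, -0.3]
grip_width: 0.719
grip_force: 0.0
```

Emit:
{"op": "send_rows", "data": {
  "motion": [
    {"fingers": 0.66, "translation": [0, 0, 0], "yaw": 0},
    {"fingers": 0.63, "translation": [0, 0, 0], "yaw": 0},
    {"fingers": 0.63, "translation": [0, 0, 0], "yaw": 0},
    {"fingers": 0.63, "translation": [0, 0, 0], "yaw": 0},
    {"fingers": 0.63, "translation": [0, 0, 0], "yaw": 0}
  ]
}}

```text
time_s: 16.58
ee_pos: [0.6044, -0.2581, 0.0354]
ee_rot: [[1.0, -0.001, 0.002], [-0.001, -1.0, -0.001], [0.002, 0.001, -1.0]]
ft_force: [-0.0, 0.7, 0.6]
grip_width: 0.631
grip_force: 0.5
```

```bash
python3 - <<'E'
from fit import *
s=st(); p=s['ee_pos']; c=cap('side'); R=cloud(c).reshape(-1,3)
T=R[(abs(R[:,0]-p[0])<.013)&(R[:,1]<p[1]-.0265)&(R[:,1]>p[1]-.05)&(R[:,2]>.0465)]; print(np.sort(T[:,2])[:10].round(4))
cv2.imwrite('pics/d1.png',cv2.resize(c['img'][180:255,270:370],(640,480),interpolation=cv2.INTER_CUBIC)[...,::-1])
E
```

```text
t 16.5833 p [ 604.4 -258.1   35.4] yaw -0.04 zax [ 1.9e-03 -7.0e-04 -1.0e+00] F [-0.   0.7  0.6] grip 0.631 0.5
[0.0474 0.0522 0.0525 0.0531 0.0536 0.054  0.0545 0.0546 0.0547 0.0547]
```

View pics/d1.png

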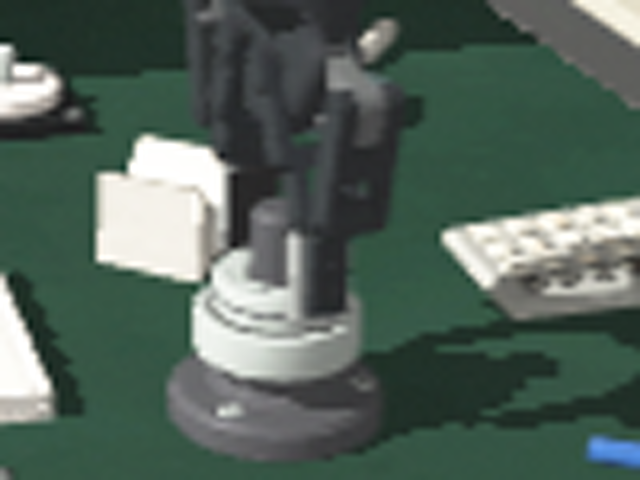

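The fingers straddle the wide collar, with the near tip at (320,310) just above the bearing. I'll close and lift.

Emit:
{"op": "send_rows", "data": {
  "motion": [
    {"fingers": 0.63, "translation": [0, -1, 1], "yaw": 0},
    {"fingers": 0.4, "translation": [0, 0, 0], "yaw": 0},
    {"fingers": 0.4, "translation": [0, 0, 0], "yaw": 0},
    {"fingers": 0.4, "translation": [0, 0, 0], "yaw": 0},
    {"fingers": 0.4, "translation": [0, 0, 0], "yaw": 0}
  ],
  "force": 45
}}

```text
time_s: 17.05
ee_pos: [0.6041, -0.2568, 0.0342]
ee_rot: [[1.0, -0.001, 0.001], [-0.001, -1.0, 0.0], [0.001, -0.0, -1.0]]
ft_force: [-0.4, 1.9, 5.8]
grip_width: 0.554
grip_force: 46.2
```

Emit:
{"op": "send_rows", "data": {
  "motion": [
    {"fingers": 0.4, "translation": [0, 0, -5], "yaw": 0},
    {"fingers": 0.4, "translation": [0, 0, -15], "yaw": 0},
    {"fingers": 0.4, "translation": [0, 0, -20], "yaw": 0},
    {"fingers": 0.4, "translation": [0, 0, -25], "yaw": 0},
    {"fingers": 0.4, "translation": [0, 0, -10], "yaw": 0}
  ]
}}

```text
time_s: 17.47
ee_pos: [0.6047, -0.258, 0.1114]
ee_rot: [[1.0, -0.0, 0.003], [-0.0, -1.0, -0.003], [0.003, 0.003, -1.0]]
ft_force: [1.0, -0.7, 0.1]
grip_width: 0.556
grip_force: 48.4
```

Emit:
{"op": "send_rows", "data": {
  "motion": [
    {"fingers": 0.4, "translation": [0, 0, 0], "yaw": 0},
    {"fingers": 0.4, "translation": [0, 0, 0], "yaw": 0},
    {"fingers": 0.4, "translation": [0, 0, 0], "yaw": 0},
    {"fingers": 0.4, "translation": [0, 0, 0], "yaw": 0},
    {"fingers": 0.4, "translation": [0, 0, 0], "yaw": 0}
  ]
}}

```text
time_s: 17.88
ee_pos: [0.6026, -0.2563, 0.1061]
ee_rot: [[1.0, -0.001, -0.003], [-0.001, -1.0, 0.002], [-0.003, -0.002, -1.0]]
ft_force: [0.0, 0.5, -2.6]
grip_width: 0.552
grip_force: 48.4
```

```bash
python3 - <<'E'
from fit import *
s=st(); p=s['ee_pos']; c=cap('side'); R=cloud(c).reshape(-1,3)
print('bearing',fit(R,.604,-.2565,.031,.043,.031))
print('held',fit(R,p[0],p[1],p[2]+.011,p[2]+.016,.025))
T=R[np.hypot(R[:,0]-p[0],R[:,1]-p[1])<.03];T=T[T[:,2]>.1];print(np.sort(T[:,2])[:5])
E
```

```text
t 17.8833 p [ 602.6 -256.3  106.1] yaw -0.03 zax [-0.0029  0.0017 -1.    ] F [ 0.   0.5 -2.6] grip 0.552 48.4
bearing (array([ 0.6035, -0.256 ]), 131, 'top z', np.float64(0.0831))
held (array([ 0.6035, -0.2583]), 29, 'top z', np.float64(0.0762))
[0.11602521 0.11635155 0.11643742 0.11670688 0.11695322]
```

Emit:
{"op": "send_rows", "data": {
  "motion": [
    {"fingers": 0.4, "translation": [1, -25, 0], "yaw": 0},
    {"fingers": 0.4, "translation": [0, -35, 0], "yaw": 0},
    {"fingers": 0.4, "translation": [0, -38, 0], "yaw": 0},
    {"fingers": 0.4, "translation": [0, -38, 0], "yaw": 0},
    {"fingers": 0.4, "translation": [0, -38, 0], "yaw": 0}
  ]
}}

```text
time_s: 18.35
ee_pos: [0.6041, -0.0814, 0.1075]
ee_rot: [[1.0, -0.001, -0.001], [-0.001, -1.0, 0.0], [-0.001, -0.0, -1.0]]
ft_force: [0.1, 0.6, -1.5]
grip_width: 0.551
grip_force: 48.4
```

Emit:
{"op": "send_rows", "data": {
  "motion": [
    {"fingers": 0.4, "translation": [0, -38, 0], "yaw": 0},
    {"fingers": 0.4, "translation": [0, -38, 0], "yaw": 0},
    {"fingers": 0.4, "translation": [0, -34, 0], "yaw": 0},
    {"fingers": 0.4, "translation": [0, -20, 0], "yaw": 0},
    {"fingers": 0.4, "translation": [0, 0, 0], "yaw": 0}
  ]
}}

```text
time_s: 18.77
ee_pos: [0.6039, 0.0513, 0.1074]
ee_rot: [[1.0, 0.004, -0.001], [0.004, -1.0, 0.002], [-0.001, -0.002, -1.0]]
ft_force: [-0.7, 0.2, -2.0]
grip_width: 0.555
grip_force: 48.4
```

Emit:
{"op": "send_rows", "data": {
  "motion": [
    {"fingers": 0.4, "translation": [0, 0, 20], "yaw": 0},
    {"fingers": 0.4, "translation": [0, 0, 20], "yaw": 0},
    {"fingers": 0.4, "translation": [0, 0, 20], "yaw": 0},
    {"fingers": 0.4, "translation": [0, 0, 0], "yaw": 0},
    {"fingers": 0.4, "translation": [0, 0, 0], "yaw": 0}
  ]
}}

```text
time_s: 19.18
ee_pos: [0.6034, 0.0465, 0.0465]
ee_rot: [[1.0, -0.001, -0.004], [-0.001, -1.0, 0.0], [-0.004, -0.0, -1.0]]
ft_force: [1.0, -0.4, -2.4]
grip_width: 0.554
grip_force: 48.4
```

```bash
python3 - <<'E'
from fit import *
s=st(); p=s['ee_pos']; c=cap('side'); R=cloud(c).reshape(-1,3)
print('held',fit(R,p[0],p[1],p[2]+.012,p[2]+.016,.025))
print('pad/peg',fit(R,.605,.048,.009,.0145,.025), fit(R,.605,.048,.02,.033,.005))
E
```

```text
t 19.1833 p [603.4  46.5  46.5] yaw -0.07 zax [-4.e-03  1.e-04 -1.e+00] F [ 1.  -0.4 -2.4] grip 0.554 48.4
held (array([0.6043, 0.0447]), 16, 'top z', np.float64(0.0175))
pad/peg (array([0.6074, 0.0499]), 50, 'top z', np.float64(0.0216)) (array([0.6045, 0.0495]), 9, 'top z', np.float64(0.0304))
```

Emit:
{"op": "send_rows", "data": {
  "motion": [
    {"fingers": 0.4, "translation": [1, -1.5, 10], "yaw": 0},
    {"fingers": 0.4, "translation": [0, 0, 12], "yaw": 0},
    {"fingers": 0.4, "translation": [0, 0, 10], "yaw": 0},
    {"fingers": 0.4, "translation": [0, 0, 6], "yaw": 0},
    {"fingers": 0.4, "translation": [0, 0, 2], "yaw": 0}
  ]
}}

```text
time_s: 19.65
ee_pos: [0.6043, 0.0487, 0.006]
ee_rot: [[1.0, -0.001, -0.003], [-0.001, -1.0, 0.0], [-0.003, -0.0, -1.0]]
ft_force: [-0.1, -0.5, -2.6]
grip_width: 0.555
grip_force: 48.4
```

Emit:
{"op": "send_rows", "data": {
  "motion": [
    {"fingers": 0.4, "translation": [0, 0, 0.5], "yaw": 0},
    {"fingers": 0.4, "translation": [0, 0, 0], "yaw": 0},
    {"fingers": 0.4, "translation": [0, 0, 0], "yaw": 0},
    {"fingers": 0.4, "translation": [0, 0, 0], "yaw": 0},
    {"fingers": 0.4, "translation": [0, 0, 0], "yaw": 0}
  ]
}}

```text
time_s: 20.07
ee_pos: [0.6062, 0.0486, 0.0082]
ee_rot: [[1.0, -0.001, 0.001], [-0.001, -1.0, -0.0], [0.001, 0.0, -1.0]]
ft_force: [-1.1, 1.0, -1.3]
grip_width: 0.557
grip_force: 48.4
```

Emit:
{"op": "send_rows", "data": {
  "motion": [
    {"fingers": 0.4, "translation": [-0.5, 0, 1], "yaw": 0},
    {"fingers": 0.4, "translation": [0, 0, 1], "yaw": 0},
    {"fingers": 0.4, "translation": [0, 0, 0], "yaw": 0},
    {"fingers": 0.4, "translation": [0, 0, 0], "yaw": 0},
    {"fingers": 0.4, "translation": [0, 0, 0], "yaw": 0}
  ]
}}

```text
time_s: 20.48
ee_pos: [0.6053, 0.0486, 0.0056]
ee_rot: [[1.0, -0.001, -0.0], [-0.001, -1.0, -0.0], [-0.0, 0.0, -1.0]]
ft_force: [-0.1, -0.2, -1.0]
grip_width: 0.557
grip_force: 48.4
```

Emit:
{"op": "send_rows", "data": {
  "motion": [
    {"fingers": 0.4, "translation": [0, 0, 0.5], "yaw": 0},
    {"fingers": 0.4, "translation": [0, 0, 0], "yaw": 0},
    {"fingers": 0.4, "translation": [0, 0, 0], "yaw": 0},
    {"fingers": 0.4, "translation": [0, 0, 0], "yaw": 0},
    {"fingers": 0.4, "translation": [0, 0, 0], "yaw": 0}
  ]
}}

```text
time_s: 20.9
ee_pos: [0.6054, 0.0486, 0.0053]
ee_rot: [[1.0, -0.001, 0.0], [-0.001, -1.0, 0.0], [0.0, -0.0, -1.0]]
ft_force: [-0.1, 1.0, -0.8]
grip_width: 0.553
grip_force: 48.5
```

Emit:
{"op": "send_rows", "data": {
  "motion": [
    {"fingers": 0.4, "translation": [0, 0, 0.5], "yaw": 0},
    {"fingers": 0.4, "translation": [0, 0, 0], "yaw": 0},
    {"fingers": 0.4, "translation": [0, 0, 0.5], "yaw": 0},
    {"fingers": 0.4, "translation": [0, 0, 0], "yaw": 0},
    {"fingers": 0.4, "translation": [0, 0, 0], "yaw": 0}
  ]
}}

```text
time_s: 21.32
ee_pos: [0.6054, 0.0486, 0.0052]
ee_rot: [[1.0, -0.0, -0.0], [-0.0, -1.0, -0.0], [-0.0, 0.0, -1.0]]
ft_force: [-3.9, -0.3, 6.3]
grip_width: 0.555
grip_force: 49.2
```

Contact. I'll release and go for the bearing.

Emit:
{"op": "send_rows", "data": {
  "motion": [
    {"fingers": 0.6, "translation": [0, 0, 0], "yaw": 0},
    {"fingers": 0.66, "translation": [0, 0, 0], "yaw": 0},
    {"fingers": 0.72, "translation": [0, 0, 0], "yaw": 0},
    {"fingers": 0.72, "translation": [0, 0, 0], "yaw": 0},
    {"fingers": 0.72, "translation": [0, 0, -10], "yaw": 0}
  ]
}}

```text
time_s: 21.73
ee_pos: [0.6034, 0.0487, 0.0121]
ee_rot: [[1.0, -0.001, -0.004], [-0.001, -1.0, 0.0], [-0.004, -0.0, -1.0]]
ft_force: [-1.3, 0.7, -0.1]
grip_width: 0.721
grip_force: 0.0
```

Emit:
{"op": "send_rows", "data": {
  "motion": [
    {"fingers": 0.72, "translation": [0, 0, -25], "yaw": 0},
    {"fingers": 0.72, "translation": [0, 0, -35], "yaw": 0},
    {"fingers": 0.86, "translation": [0, 0, -33], "yaw": 0},
    {"fingers": 0.86, "translation": [0, 25, 0], "yaw": 0},
    {"fingers": 0.86, "translation": [0, 35, 0], "yaw": 0}
  ]
}}

```text
time_s: 22.15
ee_pos: [0.6078, -0.0102, 0.1118]
ee_rot: [[1.0, 0.004, 0.008], [0.004, -1.0, -0.001], [0.008, 0.001, -1.0]]
ft_force: [-0.3, -0.1, -0.5]
grip_width: 0.86
grip_force: 0.0
```

Emit:
{"op": "send_rows", "data": {
  "motion": [
    {"fingers": 0.86, "translation": [0, 38, 0], "yaw": 0},
    {"fingers": 0.86, "translation": [0, 38, 0], "yaw": 0},
    {"fingers": 0.86, "translation": [0, 38, 0], "yaw": 0},
    {"fingers": 0.86, "translation": [0, 38, 0], "yaw": 0},
    {"fingers": 0.86, "translation": [0, 38, 0], "yaw": 0}
  ]
}}

```text
time_s: 22.57
ee_pos: [0.6051, -0.2032, 0.108]
ee_rot: [[1.0, -0.001, 0.001], [-0.001, -1.0, -0.0], [0.001, 0.0, -1.0]]
ft_force: [0.1, 0.5, 0.0]
grip_width: 0.859
grip_force: 0.0
```

Emit:
{"op": "send_rows", "data": {
  "motion": [
    {"fingers": 0.86, "translation": [0, 33, 0], "yaw": 0},
    {"fingers": 0.86, "translation": [-1, 22, 0], "yaw": 0},
    {"fingers": 0.86, "translation": [0, 0, 0], "yaw": 0},
    {"fingers": 0.86, "translation": [0, 0, 0], "yaw": 0},
    {"fingers": 0.86, "translation": [0, 0, 0], "yaw": 0}
  ]
}}

```text
time_s: 22.98
ee_pos: [0.604, -0.2557, 0.1073]
ee_rot: [[1.0, -0.001, -0.0], [-0.001, -1.0, 0.001], [-0.0, -0.001, -1.0]]
ft_force: [-0.3, 0.5, -0.0]
grip_width: 0.862
grip_force: 0.0
```

```bash
python3 - <<'E'
from fit import *
s=st(); p=s['ee_pos']
for n in('side','top'):
    c=cap(n); R=cloud(c).reshape(-1,3)
    print(n,'wide',fit(R,.605,.048,.018,.029,.025),'bearing',fit(R,.604,-.2565,.031,.043,.031))
    if n=='side':
        T=R[(abs(R[:,0]-p[0])<.014)&(abs(R[:,1]-p[1])<.07)&(R[:,2]>.1)]; print(np.sort(T[:,2])[:5])
E
```

```text
t 22.9833 p [ 604.  -255.7  107.3] yaw -0.03 zax [-0.e+00  6.e-04 -1.e+00] F [-0.3  0.5 -0. ] grip 0.862 0.0
side wide (array([0.6049, 0.0468]), 85, 'top z', np.float64(0.0288)) bearing (array([ 0.604 , -0.2562]), 134, 'top z', np.float64(0.0714))
[0.12914778 0.12934817 0.12962444 0.13001274 0.13047629]
top wide (array([0.6038, 0.0479]), 112, 'top z', np.float64(0.0276)) bearing (None, 0)
```

Emit:
{"op": "send_rows", "data": {
  "motion": [
    {"fingers": 0.86, "translation": [0, 0.5, 20], "yaw": 0},
    {"fingers": 0.86, "translation": [0, 0, 22], "yaw": 0},
    {"fingers": 0.86, "translation": [0, 0, 18], "yaw": 0},
    {"fingers": 0.86, "translation": [0, 0, 8], "yaw": 0},
    {"fingers": 0.86, "translation": [0, 0, 3], "yaw": 0}
  ]
}}

```text
time_s: 23.5
ee_pos: [0.603, -0.2549, 0.034]
ee_rot: [[1.0, 0.001, -0.003], [0.001, -1.0, 0.002], [-0.003, -0.002, -1.0]]
ft_force: [0.8, -1.0, -0.9]
grip_width: 0.863
grip_force: 0.0
```

Emit:
{"op": "send_rows", "data": {
  "motion": [
    {"fingers": 0.86, "translation": [0, 0, 8], "yaw": 0},
    {"fingers": 0.86, "translation": [0, 0, 8], "yaw": 0},
    {"fingers": 0.86, "translation": [0, 0, 5], "yaw": 0},
    {"fingers": 0.8, "translation": [0, 0, 1], "yaw": 0},
    {"fingers": 0.78, "translation": [0, 0, 0], "yaw": 0}
  ]
}}

```text
time_s: 23.92
ee_pos: [0.604, -0.2569, 0.0139]
ee_rot: [[1.0, -0.001, -0.0], [-0.001, -1.0, 0.0], [-0.0, -0.0, -1.0]]
ft_force: [-0.0, -0.2, 0.8]
grip_width: 0.783
grip_force: 0.0
```

Emit:
{"op": "send_rows", "data": {
  "motion": [
    {"fingers": 0.78, "translation": [0, 0, 0], "yaw": 0},
    {"fingers": 0.78, "translation": [0, 0, 0], "yaw": 0},
    {"fingers": 0.78, "translation": [0, 0, 0], "yaw": 0},
    {"fingers": 0.78, "translation": [0, 0, 0], "yaw": 0},
    {"fingers": 0.78, "translation": [0, 0, 0], "yaw": 0}
  ]
}}

```text
time_s: 24.33
ee_pos: [0.6042, -0.257, 0.0144]
ee_rot: [[1.0, -0.001, 0.0], [-0.001, -1.0, -0.0], [0.0, 0.0, -1.0]]
ft_force: [-0.2, 0.1, 0.6]
grip_width: 0.777
grip_force: 0.0
```

```bash
python3 - <<'E'
from fit import *
s=st(); p=s['ee_pos']; c=cap('side'); R=cloud(c).reshape(-1,3)
T=R[(abs(R[:,0]-p[0])<.011)&(R[:,1]<p[1]-.033)&(R[:,1]>p[1]-.06)&(R[:,2]>.018)]; print(np.sort(T[:,2])[:10].round(4))
E
```

```text
t 24.3333 p [ 604.2 -257.    14.4] yaw -0.04 zax [ 4.e-04 -2.e-04 -1.e+00] F [-0.2  0.1  0.6] grip 0.777 0.0
[0.0345 0.0346 0.0347 0.0352 0.0362 0.0366 0.0374 0.0375 0.0387 0.0394]
```

Emit:
{"op": "send_rows", "data": {
  "motion": [
    {"fingers": 0.5, "translation": [0, 0, 0], "yaw": 0},
    {"fingers": 0.5, "translation": [0, 0, 0], "yaw": 0},
    {"fingers": 0.5, "translation": [0, 0, 0], "yaw": 0},
    {"fingers": 0.5, "translation": [0, 0, 0], "yaw": 0},
    {"fingers": 0.5, "translation": [0, 0, 0], "yaw": 0}
  ],
  "force": 55
}}

```text
time_s: 24.8
ee_pos: [0.6045, -0.2568, 0.0148]
ee_rot: [[1.0, -0.001, 0.001], [-0.001, -1.0, 0.0], [0.001, -0.0, -1.0]]
ft_force: [-0.9, 2.8, 5.9]
grip_width: 0.691
grip_force: 61.9
```

Emit:
{"op": "send_rows", "data": {
  "motion": [
    {"fingers": 0.5, "translation": [0, 0, -4], "yaw": 0},
    {"fingers": 0.5, "translation": [0, 0, -12], "yaw": 0},
    {"fingers": 0.5, "translation": [0, 0, -20], "yaw": 0},
    {"fingers": 0.5, "translation": [0, 0, -20], "yaw": 0},
    {"fingers": 0.5, "translation": [0, 0, -20], "yaw": 0}
  ]
}}

```text
time_s: 25.22
ee_pos: [0.6031, -0.2565, 0.0893]
ee_rot: [[1.0, -0.0, -0.003], [-0.0, -1.0, 0.001], [-0.003, -0.001, -1.0]]
ft_force: [0.7, -0.4, -2.8]
grip_width: 0.687
grip_force: 62.4
```

Emit:
{"op": "send_rows", "data": {
  "motion": [
    {"fingers": 0.5, "translation": [0, 0, -8], "yaw": 0},
    {"fingers": 0.5, "translation": [0, 0, 0], "yaw": 0},
    {"fingers": 0.5, "translation": [0, 0, 0], "yaw": 0},
    {"fingers": 0.5, "translation": [0, 0, 0], "yaw": 0},
    {"fingers": 0.5, "translation": [0, 0, 0], "yaw": 0}
  ]
}}

```text
time_s: 25.63
ee_pos: [0.6028, -0.2563, 0.0958]
ee_rot: [[1.0, -0.001, -0.003], [-0.001, -1.0, 0.002], [-0.003, -0.002, -1.0]]
ft_force: [0.3, -0.0, -2.4]
grip_width: 0.689
grip_force: 62.5
```

```bash
python3 - <<'E'
from fit import *
s=st(); p=s['ee_pos']; c=cap('side'); R=cloud(c).reshape(-1,3)
print('held',fit(R,p[0],p[1],p[2]+.014,p[2]+.028,.031))
T=R[(np.hypot(R[:,0]-p[0],R[:,1]-p[1])<.034)&(R[:,2]>.09)];print(np.sort(T[:,2])[:5])
# tray refine: liner interior edges at rim from side depth
T=R[(abs(R[:,0]-.47)<.08)&(abs(R[:,1]+.163)<.08)&(R[:,2]>.009)&(R[:,2]<.014)]
print('tray rim',cv2.minAreaRect((T[:,:2]*1000).astype(np.float32)),len(T))
E
```

```text
t 25.6333 p [ 602.8 -256.3   95.8] yaw -0.04 zax [-0.0033  0.0019 -1.    ] F [ 0.3 -0.  -2.4] grip 0.689 62.5
held (array([ 0.6031, -0.2595]), 146, 'top z', np.float64(0.064))
[0.10818155 0.10889001 0.10894094 0.10948545 0.10956736]
tray rim ((470.4180603027344, -164.89553833007812), (130.54347229003906, 124.04444122314453), 81.03543090820312) 199
```

The bearing is held. I'll carry it to the tray centre.

Emit:
{"op": "send_rows", "data": {
  "motion": [
    {"fingers": 0.5, "translation": [-24, -17, 0], "yaw": 0},
    {"fingers": 0.5, "translation": [-30, -21, 0], "yaw": 0},
    {"fingers": 0.5, "translation": [-30, -21, 0], "yaw": 0},
    {"fingers": 0.5, "translation": [-28, -20, 0], "yaw": 0},
    {"fingers": 0.5, "translation": [-20, -14, 0], "yaw": 0}
  ]
}}

```text
time_s: 26.1
ee_pos: [0.469, -0.1616, 0.0963]
ee_rot: [[1.0, -0.0, -0.004], [-0.0, -1.0, 0.002], [-0.004, -0.002, -1.0]]
ft_force: [-0.2, 0.0, -2.7]
grip_width: 0.695
grip_force: 62.5
```

Emit:
{"op": "send_rows", "data": {
  "motion": [
    {"fingers": 0.5, "translation": [0, 0, 10], "yaw": 0},
    {"fingers": 0.5, "translation": [0, 0, 20], "yaw": 0},
    {"fingers": 0.5, "translation": [0, 0, 20], "yaw": 0},
    {"fingers": 0.5, "translation": [0, 0, 20], "yaw": 0},
    {"fingers": 0.5, "translation": [0, 0, 15], "yaw": 0}
  ]
}}

```text
time_s: 26.52
ee_pos: [0.4715, -0.1635, 0.011]
ee_rot: [[1.0, -0.001, -0.002], [-0.001, -1.0, 0.001], [-0.002, -0.001, -1.0]]
ft_force: [0.7, 0.1, -1.6]
grip_width: 0.687
grip_force: 62.4
```

Emit:
{"op": "send_rows", "data": {
  "motion": [
    {"fingers": 0.5, "translation": [0, 0, 8], "yaw": 0},
    {"fingers": 0.5, "translation": [0, 0, 4], "yaw": 0},
    {"fingers": 0.5, "translation": [0, 0, 2], "yaw": 0},
    {"fingers": 0.5, "translation": [0, 0, 0], "yaw": 0},
    {"fingers": 0.5, "translation": [0, 0, 0], "yaw": 0}
  ]
}}

```text
time_s: 26.93
ee_pos: [0.473, -0.1643, -0.0001]
ee_rot: [[1.0, -0.001, 0.002], [-0.001, -1.0, -0.001], [0.002, 0.001, -1.0]]
ft_force: [-0.4, 0.6, -2.2]
grip_width: 0.69
grip_force: 62.4
```

```bash
python3 - <<'E'
from fit import *
s=st(); p=s['ee_pos']; c=cap('side'); R=cloud(c).reshape(-1,3)
T=R[(np.hypot(R[:,0]-p[0],R[:,1]-p[1])<.034)&(R[:,2]>.0055)];print(np.sort(T[:,2])[:5])
print('held',fit(R,p[0],p[1],p[2]+.015,p[2]+.028,.031))
E
```

```text
t 26.9333 p [ 4.730e+02 -1.643e+02 -1.000e-01] yaw -0.03 zax [ 1.5e-03 -9.0e-04 -1.0e+00] F [-0.4  0.6 -2.2] grip 0.69 62.4
[0.00570927 0.0128605  0.01324636 0.01325735 0.01342469]
held (array([ 0.4727, -0.1678]), 117, 'top z', np.float64(0.1164))
```

Underside is at about z=13 mm, so there are 10 mm to go.

Emit:
{"op": "send_rows", "data": {
  "motion": [
    {"fingers": 0.5, "translation": [0, 0, 4], "yaw": 0},
    {"fingers": 0.5, "translation": [0, 0, 3], "yaw": 0},
    {"fingers": 0.5, "translation": [0, 0, 1.5], "yaw": 0},
    {"fingers": 0.5, "translation": [0, 0, 0.5], "yaw": 0},
    {"fingers": 0.5, "translation": [0, 0, 0], "yaw": 0}
  ]
}}

```text
time_s: 27.4
ee_pos: [0.472, -0.1637, -0.01]
ee_rot: [[1.0, -0.001, -0.0], [-0.001, -1.0, 0.0], [-0.0, -0.0, -1.0]]
ft_force: [-0.1, 0.4, -2.6]
grip_width: 0.69
grip_force: 62.5
```

Emit:
{"op": "send_rows", "data": {
  "motion": [
    {"fingers": 0.5, "translation": [0, 0, 0.5], "yaw": 0},
    {"fingers": 0.5, "translation": [0, 0, 0], "yaw": 0},
    {"fingers": 0.5, "translation": [0, 0, 0], "yaw": 0},
    {"fingers": 0.5, "translation": [0, 0, 0], "yaw": 0},
    {"fingers": 0.5, "translation": [0, 0, 0], "yaw": 0}
  ]
}}

```text
time_s: 27.82
ee_pos: [0.4723, -0.1639, -0.0102]
ee_rot: [[1.0, -0.001, 0.0], [-0.001, -1.0, -0.0], [0.0, 0.0, -1.0]]
ft_force: [-1.5, 0.6, -0.3]
grip_width: 0.691
grip_force: 62.7
```

Emit:
{"op": "send_rows", "data": {
  "motion": [
    {"fingers": 0.5, "translation": [0, 0, 0.4], "yaw": 0},
    {"fingers": 0.5, "translation": [0, 0, 0], "yaw": 0},
    {"fingers": 0.5, "translation": [0, 0, 0], "yaw": 0},
    {"fingers": 0.5, "translation": [0, 0, 0], "yaw": 0},
    {"fingers": 0.5, "translation": [0, 0, 0], "yaw": 0}
  ]
}}

```text
time_s: 28.23
ee_pos: [0.4722, -0.1639, -0.0102]
ee_rot: [[1.0, -0.001, -0.0], [-0.001, -1.0, 0.0], [-0.0, -0.0, -1.0]]
ft_force: [-2.9, 1.7, 5.2]
grip_width: 0.689
grip_force: 63.4
```

Contact. I'll release and back off.

Emit:
{"op": "send_rows", "data": {
  "motion": [
    {"fingers": 0.74, "translation": [0, 0, 0], "yaw": 0},
    {"fingers": 0.78, "translation": [0, 0, 0], "yaw": 0},
    {"fingers": 0.8, "translation": [0, 0, 0], "yaw": 0},
    {"fingers": 0.8, "translation": [0, 0, 0], "yaw": 0},
    {"fingers": 0.8, "translation": [0, 0, -8], "yaw": 0}
  ]
}}

```text
time_s: 28.65
ee_pos: [0.471, -0.1632, -0.004]
ee_rot: [[1.0, -0.001, -0.003], [-0.001, -1.0, 0.002], [-0.003, -0.002, -1.0]]
ft_force: [-1.1, 0.4, 0.7]
grip_width: 0.8
grip_force: 0.0
```

Emit:
{"op": "send_rows", "data": {
  "motion": [
    {"fingers": 0.8, "translation": [0, 0, -20], "yaw": 0},
    {"fingers": 0.8, "translation": [0, 0, -35], "yaw": 0},
    {"fingers": 0.8, "translation": [0, 0, -35], "yaw": 0},
    {"fingers": 0.8, "translation": [0, 0, -35], "yaw": 0},
    {"fingers": 0.8, "translation": [0, 0, -35], "yaw": 0}
  ]
}}

```text
time_s: 29.07
ee_pos: [0.4719, -0.1637, 0.1594]
ee_rot: [[1.0, -0.001, 0.001], [-0.001, -1.0, -0.0], [0.001, 0.0, -1.0]]
ft_force: [0.0, 0.3, 0.4]
grip_width: 0.8
grip_force: 0.0
```

Emit:
{"op": "send_rows", "data": {
  "motion": [
    {"fingers": 0.8, "translation": [0, 0, -15], "yaw": 0},
    {"fingers": 0.8, "translation": [0, 0, 0], "yaw": 0},
    {"fingers": 0.8, "translation": [0, 0, 0], "yaw": 0},
    {"fingers": 0.8, "translation": [0, 0, 0], "yaw": 0},
    {"fingers": 0.8, "translation": [0, 0, 0], "yaw": 0}
  ]
}}

```text
time_s: 29.48
ee_pos: [0.471, -0.1631, 0.1701]
ee_rot: [[1.0, -0.001, -0.003], [-0.001, -1.0, 0.002], [-0.003, -0.002, -1.0]]
ft_force: [-0.6, -0.5, -1.5]
grip_width: 0.802
grip_force: 0.0
```

```bash
python3 - <<'E'
from fit import *
s=st(); c=cap('side'); R=cloud(c).reshape(-1,3)
print('bearing',fit(R,.472,-.164,.006,.018,.031))
print('cap',fit(R,.455,-.302,.02,.034,.016)); print('narrow',fit(R,.462,.152,.02,.032,.020)); print('wide',fit(R,.605,.048,.018,.029,.025))
cv2.imwrite('pics/e1.png',cv2.resize(c['img'][130:280,150:350],(800,600),interpolation=cv2.INTER_CUBIC)[...,::-1])
E
```

```text
t 29.4833 p [ 471.  -163.1  170.1] yaw -0.03 zax [-0.0034  0.0021 -1.    ] F [-0.6 -0.5 -1.5] grip 0.802 0.0
bearing (array([ 0.4715, -0.1654]), 147, 'top z', np.float64(0.0214))
cap (array([ 0.4564, -0.3034]), 79, 'top z', np.float64(0.0381))
narrow (array([0.4618, 0.1506]), 60, 'top z', np.float64(0.0314))
wide (array([0.6055, 0.047 ]), 84, 'top z', np.float64(0.0291))
```

View pics/e1.png

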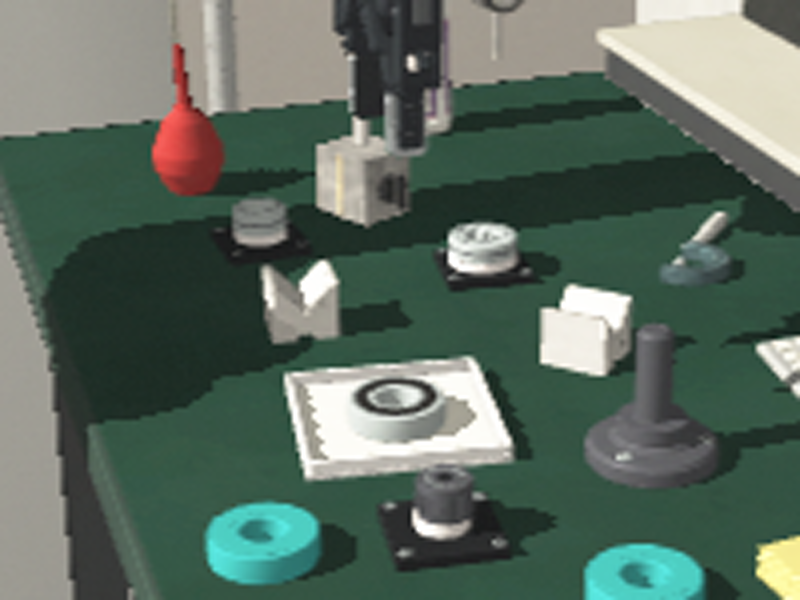

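The arbor at (655,400) is bare and the bearing lies flat in the tray at (398,405). The cap is on its stand at (445,500), the wide collar at (483,250) and the narrow collar at (260,222).

```bash
python3 -c "
from cell import r
print(r.job_done())"
```

```text
the job is handed in; nothing more can be done
None
```

The job is handed in at about 29.5 s: the arbor is stripped from the top, the bearing lies flat in the tray, and the cap (bore down) and both collars sit on their matching stands, confirmed in the final camera check.

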